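# Change the sample cassettes of an infrared spectrometer station

## Task

Change the samples: loosen the black wing knob all the way, swing the retaining bar out until it seats at its end stop, move the black blank from its bay into the grey parking tray (standing upright), and load every cassette on the bench flat into a bay of its own. Then swing the bar fully back over the bays while the knob is still loose, and only after that tighten the knob fully again. Do not knock the blue window housing close behind the knob, and do not knock over the beaker or the jar or push them away.

Things in the scene. Friction and masses are not known exactly. Their poses are not given: they have to be found in the camera images.
- bay0 (a point): floor centre of the bay nearest the robot. Axes of every bay point are the station's: x from bay0 to bay2 and on to the pivot (away from the robot), y left, z up. Three bays in a row, 58 mm apart: flat pockets 46 mm (x) by 68 mm (y), floor 12 mm above the bench, dark ribs 8 mm high. A cassette lies in one with its long side along station y, either way round
- bay1 (a point): as bay0: floor centre of the middle bay, where the black blank lies at the start. The station is a bright steel plate 275 x 100 mm, 12 mm thick, fixed to the bench
- bay2 (a point): as bay0: floor centre of the far bay. The bar's pivot axis, which is also the knob's axis, is vertical and stands 47 mm beyond this point along station x (post 26 mm across)
- retainer (a joint): angle (rad) of the retaining bar, 18 mm wide, aluminium, swinging level about the upright pivot, underside 66 mm above the bench. 0 = closed (stop), over all three bays, blocking them, 6 mm above the tabs of seated cassettes; swings out clockwise seen from above, to station +y, up to 1.6 = seated at its end stop, clear of the bays. Stays where left (friction 0.12 N m)
- bar_handle (a point): centre of the upright red round handle on the bar, 18 mm across, from 78 to 124 mm above the bench (this point at 102 mm), 165 mm from the pivot axis. Its axes turn with the bar: x from the handle to the pivot
- wing (a joint): angle (rad) of the black wing knob that clamps the bar, on the pivot's vertical axis above the bar. 0 = fully tight (stop); loosens counter-clockwise seen from above up to 2.1 = fully loose (stop). Friction about 0.08 N m; stays where left. Midway its wing tip passes 7 mm from the blue window housing
- knob_grip (a point): grip point on the knob's axis, 108 mm above the bench, amid the wings: a flat upright blade 76 mm tip to tip (this point's x), 10 mm thick (its y), its middle 90 to 112 mm above the bench, its rounded ends up to 120 mm. The point turns with the knob. Hub 22 mm across below it. Open the fingers only a little here (about 40 mm): the housing's face is 45 mm from the axis
- window_face (a point): top edge, middle, of the near face of the blue housing with a round window behind the knob: 130 mm wide (station y), 30 mm thick, top 122 mm above the bench, near face 45 mm beyond the knob's axis along station x. Fixed and delicate. Axes as the station
- blank_mid (a point): centre (24 mm above the underside) of the blank, a dust plate, all black, shaped as the cassettes: plate 40 (x) x 62 (y) x 12 mm, upright tab on its centre 30 mm long (x), 12 mm thick (y), top 48 mm above the underside; grip the tab across its thickness, 36 mm above the underside. 100 to 160 g
- park_in (a point): centre of the inner floor (5 mm above the bench) of the grey open parking tray, 130 x 130 mm outside, walls 5 mm thick and 18 mm high, fixed
- cell_a_mid (a point): sample cassette with a blue tab and white plate, loose on the bench to the robot's right; may be absent (two or three of four are there). Plate 40 (x) x 62 (y) x 12 mm, upright tab on its centre 30 mm long (x), 12 mm thick (y), reaching 48 mm above the underside. This point is its centre, 24 mm above the underside; the tab is best gripped across its thickness, 36 mm above the underside. 100 to 160 g
- cell_b_mid (a point): sample cassette with a green tab and white plate, loose on the bench to the robot's right; may be absent (two or three of four are there). Plate 40 (x) x 62 (y) x 12 mm, upright tab on its centre 30 mm long (x), 12 mm thick (y), reaching 48 mm above the underside. This point is its centre, 24 mm above the underside; the tab is best gripped across its thickness, 36 mm above the underside. 100 to 160 g
- cell_c_mid (a point): sample cassette with a yellow tab and white plate, loose on the bench to the robot's right; may be absent (two or three of four are there). Plate 40 (x) x 62 (y) x 12 mm, upright tab on its centre 30 mm long (x), 12 mm thick (y), reaching 48 mm above the underside. This point is its centre, 24 mm above the underside; the tab is best gripped across its thickness, 36 mm above the underside. 100 to 160 g
- cell_d_mid (a point): sample cassette with an orange tab and white plate, loose on the bench to the robot's right; may be absent (two or three of four are there). Plate 40 (x) x 62 (y) x 12 mm, upright tab on its centre 30 mm long (x), 12 mm thick (y), reaching 48 mm above the underside. This point is its centre, 24 mm above the underside; the tab is best gripped across its thickness, 36 mm above the underside. 100 to 160 g
- beaker: glass beaker 85 mm high, 68 mm across, a bystander; origin at its foot
- vial: amber jar with white cap 110 mm high, 52 mm across, a bystander; origin at its foot
- window: the blue window housing itself; origin at the centre of its underside, 12 mm above the bench; axes as the station
Not all that is in view belongs to the job. What is shaped like the part that bears park_in but purple is not meant.

How it is judged:
By the outcome, as a careful person would: the job done as asked, in the order asked, and still so for the second after the job is handed in, with the robot touching nothing.
Of cell_a, cell_b, cell_c, cell_d only 2 to 3 are there at a start; the rules pass over those that are not, and their reading is None.
At some moment in a run one of cell_a, cell_b, cell_c, cell_d may be knocked a few centimetres aside while the robot is not near it.
Once in a run the grip may slacken for a moment while it holds something.
It also fails if it takes over 210 s, if anything falls off the work surface, if the arm or the gripper's body presses on something with over 40 N, if the wrist force passes 120 N, or if a joint passes its speed limit or range.

## Robot

A 6-joint arm with a two-finger parallel gripper is mounted at the origin on the work surface. World frame = base frame: x ahead of the robot, y to its left, z up, the work surface at z = 0. Lengths are in m, angles in rad, forces in N, time in s.
With the tool pointing down it reaches from about 0.25 to 0.85 m from the base axis. Payload 12.5 kg.
Tool frame: the origin (TCP) lies at the very end of the fingers, on their centre line; the grasp point (between the pads) lies 19 mm behind it; z points along the fingers, x is the direction in which the jaws open and shut, and the axes are right-handed (so a half turn about z gives the same grasp; the last joint's range is limited). The gripper opens to 93 mm and grips with 3 to 60 N. Pads are 15 mm wide; open, the fingers measure 128 mm over their backs; the gripper's body (75 mm by 188 mm) begins 65 mm behind the grasp point.
Start: joints at [1.022, 0.351, 1.652, -0, 1.139, -0.085], TCP at [0.246, 0.492, 0.219] pointing down, gripper open.
Joint ranges: [-2.75, 2.75], [-0.79, 2.1], [0.01, 2.65], [-1.57, 4.71], [0.07, 3.14], [-2.87, 2.87]. Speed limits (rad/s): [2.22, 2.22, 2.79, 3.14, 3.14, 3.14].

## Interface

Orientations are given as [roll, pitch, yaw] about the fixed x, y, z axes, in that order (R = Rz(yaw) Ry(pitch) Rx(roll)).
In Python, from plant import monitor, vision, robot gives the robot as it stands.
- The arm moves only by the shell command python3 -m crank 'ROWS'. ROWS is JSON, a list that holds one entry, the list of rows, each a list of 7 numbers: the turn, a rotation vector about the tool's x, y, z in degrees, then the shift along the tool's x, y, z in cm, then the opening, from 0 (shut) to 1 (fully open). In form: [[[ax, ay, az, x, y, z, jaw], ...]]. A call has 1 to 12 rows; each row shifts and turns the commanded pose from where the row before left it, along the tool's axes as they then stand; what a row does not reach is not made up. A row lasts 1/12 s, in which the tool goes at most 41.7 mm and 7.16 degrees, less where a joint would pass 70% of its speed; a pose out of reach is approached as far as the arm can. A call with a gripper value outside its range is refused whole. The fingers move at their own pace and stop on an object; the grip force is fixed at half the most. Time passes only in rows, so rows that do not move let the fingers close. It gives the time, the measured TCP pose, the force and the opening at its end, in the units of the state.
- monitor.sense(): the state, without advancing time (a new reading comes with each control period).
- vision.camera(name): name is "scene" or "top" or "wrist"; returns a dict with "img" (384x512x3 uint8, red, green, blue), "z_map" (384x512 float32, m along the optical axis (not along the pixel's ray), 0 where there is no reading), "camera_matrix" (3x3 intrinsics, pixels), "R" (3x3) and "t" (3): a world point X has camera coordinates R X + t; the wrist camera has in their place "mount" (4x4, takes a point from camera to tool coordinates, whose origin is the TCP and whose axes are the tool frame's). Camera axes: x right, y down, z forward; pixel columns grow to the right and rows downward; lengths in m; the calibration is good to about 2 mm. The wrist camera is an equidistant fisheye: a pixel r from the principal point sees the ray r / f radians off the axis. A picture is of the moment at which its call begins: read the wrist's pose just before it.
- robot.job_done(): hands the job in, once; it reports no verdict.
The state is a dict: "time_s": time; "joints": joint angles; "qd": joint speeds; "effort": joint torques, N m; "position": TCP position; "tool_rot": TCP orientation; "wrist_force": force on the tool from outside, world axes, zero at the start; "moment": the same for the moment, N m; "opening": finger opening in m.
Only numpy, scipy, OpenCV 4.12 (cv2) and the standard library are available. Lean on these libraries where they do the work, as an engineer would, in place of code of your own. Each camera call takes 0.05 s, during which the arm holds its last target.

## Working session

There is one attempt and no reset: what is moved stays moved. The work goes in short steps, Python scripts to look and compute and a shell command to move; the robot and the scene stay as the last step left them, time stands still between calls to the robot, and variables do not carry over. Pictures are saved under pics/ and viewed, and the job is handed in when it is done.

```bash
ls; mkdir -p pics
python3 - <<'E'
from plant import monitor, vision, robot
import cv2
print(monitor.sense())
for n in ["scene","top","wrist"]:
    c=vision.camera(n); cv2.imwrite(f"pics/{n}0.png",c["img"][:,:,::-1]); 
    print(n,{k:v for k,v in c.items() if k not in("img","z_map")})
E
```

```text
pics
{'time_s': 0.0, 'joints': array([ 1.02239264e+00,  3.51217839e-01,  1.65245032e+00, -1.66132337e-05,
        1.13910248e+00, -8.46121167e-02]), 'qd': array([ 0.00116901,  0.00034279, -0.00102183,  0.0002977 , -0.00044067,
       -0.00045572]), 'effort': array([ 5.30544621e-04, -4.97320211e+01, -2.85259223e+01,  6.99547352e-02,
        2.56771746e-02, -6.91385867e-05]), 'position': array([0.24583745, 0.49159888, 0.21810154]), 'tool_rot': array([-3.14150813e+00,  1.17504246e-03,  1.10701177e+00]), 'wrist_force': array([-0.23372679, -0.18699253,  0.20586337]), 'moment': array([-0.00171122,  0.00942939,  0.02443443]), 'opening': 0.09303915361391925}
scene {'camera_matrix': array([[385.64647502,   0.        , 249.28919833],
       [  0.        , 385.64647502, 190.09378998],
       [  0.        ,   0.        ,   1.        ]]), 'R': array([[-0.53237484,  0.84647767,  0.00725207],
       [ 0.6362332 ,  0.40576751, -0.65617074],
       [-0.55837653, -0.34471479, -0.75457761]]), 't': array([ 0.28235139, -0.2443929 ,  1.44350769])}
top {'camera_matrix': array([[349.96325905,   0.        , 258.77781844],
       [  0.        , 349.96325905, 188.00763373],
       [  0.        ,   0.        ,   1.        ]]), 'R': array([[-0.02367587, -0.99929424, -0.02916297],
       [-0.98225748,  0.02868085, -0.1853312 ],
       [ 0.18603682,  0.02425767, -0.98224328]]), 't': array([0.02523953, 0.51693165, 1.03727594])}
wrist {'camera_matrix': array([[297.31863964,   0.        , 256.65707491],
       [  0.        , 297.31863964, 188.00437225],
       [  0.        ,   0.        ,   1.        ]]), 'mount': array([[ 9.99999889e-01,  1.40664860e-04, -4.49376384e-04,
         6.23585838e-04],
       [ 3.14753159e-07,  9.54138048e-01,  2.99366974e-01,
        -8.30589820e-02],
       [ 4.70877519e-04, -2.99366941e-01,  9.54137942e-01,
        -1.65655449e-01],
       [ 0.00000000e+00,  0.00000000e+00,  0.00000000e+00,
         1.00000000e+00]])}
```

View pics/scene0.png

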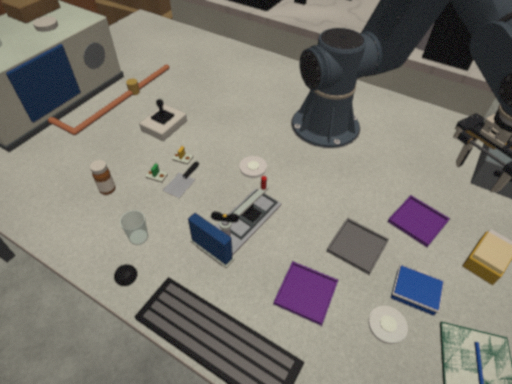

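View pics/top0.png

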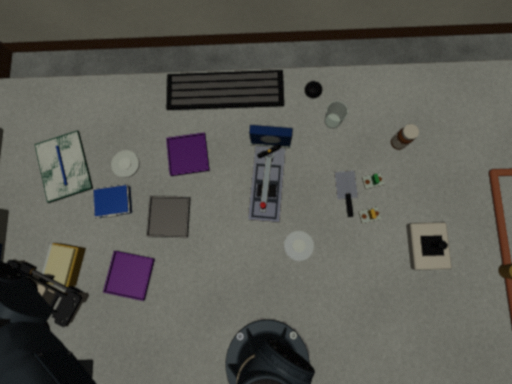

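View pics/wrist0.png

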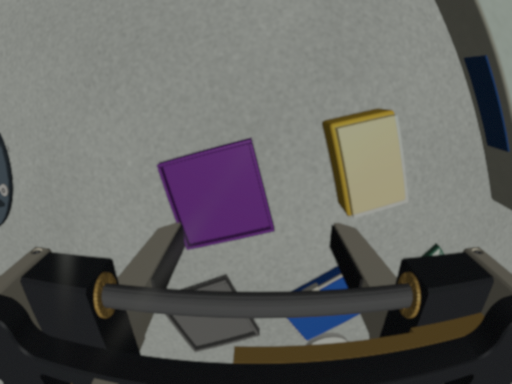

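The top view shows the station at (266,185) with the knob at (269,152) and the red handle at (263,205). The grey tray is at (169,216). There are purple lookalike trays at (188,154) and (129,275), so the grey one is the one meant. The cassettes are green at (373,180) and orange or yellow at (371,214). I'll enlarge these areas.

```bash
cat > h.py <<'E'
import numpy as np, cv2
from scipy.spatial.transform import Rotation as Rot
from plant import monitor, vision, robot
def ray(c,px):
    p=np.array([px[0],px[1],1.0]); d=c["R"].T@np.linalg.inv(c["camera_matrix"])@p
    return -c["R"].T@c["t"], d
def onz(c,px,z):
    o,d=ray(c,px); return o+d*(z-o[2])/d[2]
def proj(c,X):
    q=c["camera_matrix"]@(c["R"]@np.array(X)+c["t"]); return q[:2]/q[2]
def crop(img,x0,y0,x1,y1,s,name):
    cv2.imwrite("pics/"+name,cv2.resize(img[y0:y1,x0:x1,::-1],None,fx=s,fy=s,interpolation=cv2.INTER_CUBIC))
def pt(c):  # world points per pixel
    h,w=c["z_map"].shape; u,v=np.meshgrid(np.arange(w),np.arange(h)); z=c["z_map"]
    K=c["camera_matrix"]; P=np.stack([(u-K[0,2])/K[0,0]*z,(v-K[1,2])/K[1,1]*z,z],-1)
    return (P-c["t"])@c["R"]
def wrist():
    s=monitor.sense(); c=vision.camera("wrist")
    R=Rot.from_euler("xyz",s["tool_rot"]).as_matrix(); M=c["mount"]
    c["Rw"]=R@M[:3,:3]; c["o"]=s["position"]+R@M[:3,3]; return c
def wonz(c,px,z):
    K=c["camera_matrix"]; a=np.array([(px[0]-K[0,2])/K[0,0],(px[1]-K[1,2])/K[1,1]]); r=np.hypot(*a)
    d=np.r_[a/max(r,1e-9)*np.sin(r),np.cos(r)]; d=c["Rw"]@d; return c["o"]+d*(z-c["o"][2])/d[2]
def wproj(c,X):
    q=c["Rw"].T@(np.array(X)-c["o"]); th=np.arctan2(np.hypot(q[0],q[1]),q[2]); f=c["camera_matrix"][0,0]
    n=q[:2]/max(np.hypot(q[0],q[1]),1e-9); return n*th*f+c["camera_matrix"][:2,2]
def go(x,y,z,yaw):
    """delta to tool-down pose at TCP xyz with yaw deg (jaw axis heading), choose mod 180 nearest"""
    s=monitor.sense(); R=Rot.from_euler("xyz",s["tool_rot"]); p=s["position"]
    print("pos",p.round(4),"rpy",np.degrees(s["tool_rot"]).round(2),"F",s["wrist_force"].round(1),"open",round(s["opening"],4),"t",round(s["time_s"],2),"j6",round(s["joints"][5],2))
    T=Rot.from_euler("xyz",[180,0,yaw],degrees=True)
    rv=(R.inv()*T).as_rotvec(degrees=True)
    d=R.inv().apply(np.array([x,y,z])-p)*100
    print("rotvec deg",rv.round(2),"shift cm in tool",d.round(2)," shift in target-yaw tool", (T.inv().apply(np.array([x,y,z])-p)*100).round(2))
E
python3 - <<'E'
from h import *
t=vision.camera("top"); s=vision.camera("scene")
crop(t["img"],225,110,395,240,4.5,"t1.png"); crop(s["img"],130,130,300,270,4.5,"s1.png")
P=pt(t)
for n,p in dict(green=(376,179),org=(372,213),knob=(269,152),h=(263,205),tray=(169,216),st=(257,210),beak=(336,115),vial=(404,136),dark=(349,205)).items(): print(n,P[p[1],p[0]].round(3))
E
```

```text
green [ 0.535 -0.351  0.048]
org [ 0.431 -0.331  0.045]
knob [ 0.613 -0.023  0.113]
h [ 0.454 -0.001  0.122]
tray [0.443 0.302 0.006]
st [0.454 0.02  0.007]
beak [ 0.768 -0.252  0.002]
vial [ 0.652 -0.427  0.105]
dark [ 0.46  -0.269  0.023]
```

View pics/t1.png

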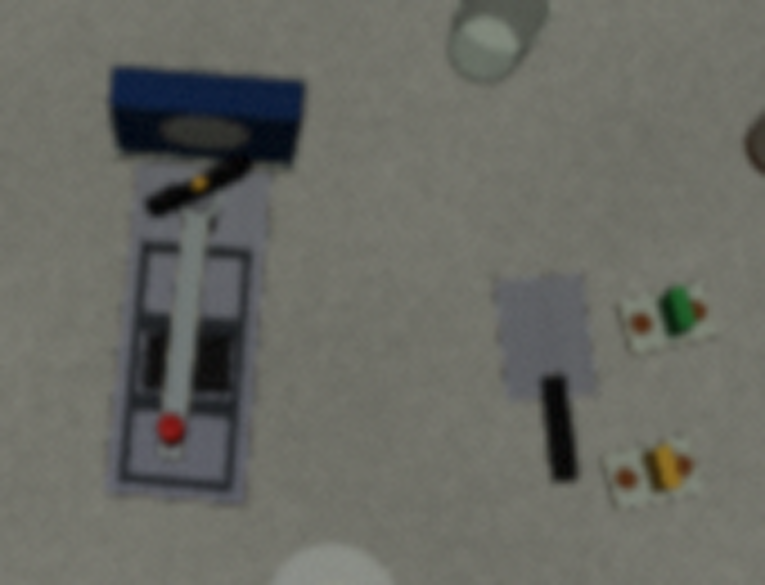

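View pics/s1.png

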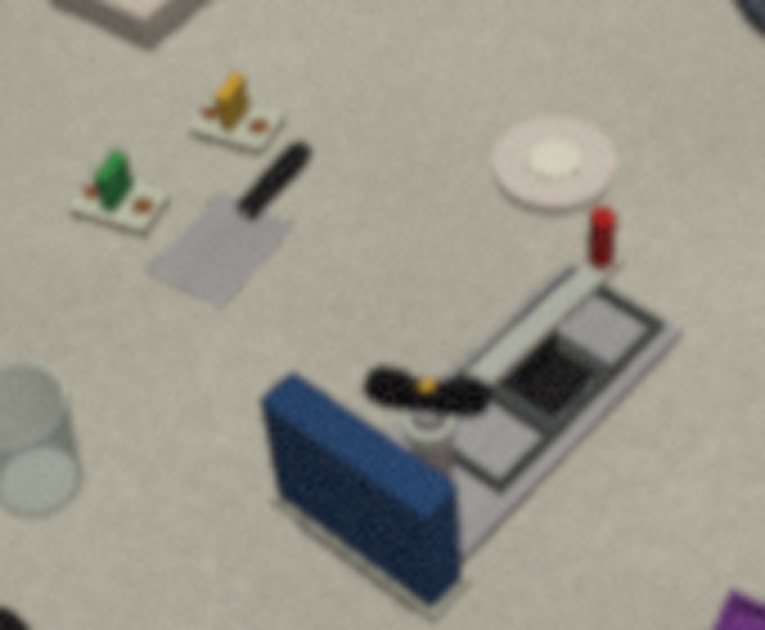

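Run:
```python
from h import *
t=vision.camera("top"); s=vision.camera("scene")
def blobs(c,lo,hi,box):
    x0,y0,x1,y1=box; hsv=cv2.cvtColor(c["img"],cv2.COLOR_RGB2HSV)[y0:y1,x0:x1]
    m=cv2.inRange(hsv,lo,hi); n,l,st,ce=cv2.connectedComponentsWithStats(m)
    return [((ce[i]+[x0,y0]).round(2),st[i][4]) for i in range(1,n) if st[i][4]>4]
def tri(a,b):
    o1,d1=ray(t,a);o2,d2=ray(s,b);d1/=np.linalg.norm(d1);d2/=np.linalg.norm(d2)
    A=np.stack([d1,-d2],1); k=np.linalg.lstsq(A,o2-o1,rcond=None)[0]
    p,q=o1+k[0]*d1,o2+k[1]*d2; return (p+q)/2,np.linalg.norm(p-q)
tb=(225,110,395,240); sb=(130,130,300,270)
for n,lo,hi in [("red",(0,150,80),(5,255,255)),("org",(10,120,100),(28,255,255)),("grn",(45,100,40),(85,255,255))]:
    print(n,blobs(t,lo,hi,tb),blobs(s,lo,hi,sb))
hsv=cv2.cvtColor(t["img"],cv2.COLOR_RGB2HSV)
print(hsv[214,372],hsv[150,269])
# handle cross-check
print(onz(t,(263,205),.124))
# tray
g=t["img"].astype(int); m=((g.sum(2)<260)&(abs(g[:,:,0]-g[:,:,2])<25)).astype(np.uint8); m[:,:140]=0;m[:,200:]=0;m[:185]=0;m[250:]=0
cs,_=cv2.findContours(m,0,2); c=max(cs,key=cv2.contourArea); r=cv2.minAreaRect(c); print(r)
for q in cv2.boxPoints(r): print(onz(t,q,.018).round(3))
# station corners in top, from crop pixel
for q in [(140,160),(272,170),(245,503),(110,495)]:
    print(onz(t,(225+q[0]/4.5,110+q[1]/4.5),.012).round(4))
```

```text
red [(array([262.42, 204.89]), np.int32(19))] [(array([263.26, 181.77]), np.int32(39))]
org [(array([373.22, 213.19]), np.int32(37))] [(array([180.56, 152.04]), np.int32(57)), (array([224.33, 215.11]), np.int32(9))]
grn [(array([375.44, 178.4 ]), np.int32(43))] [(array([154.51, 169.51]), np.int32(49))]
[ 21 192 121] [ 20 184 118]
[ 0.45341657 -0.00117479  0.124     ]
((168.14602661132812, 216.30975341796875), (42.23957061767578, 42.239566802978516), 3.814074993133545)
[0.38  0.371 0.018]
[0.515 0.367 0.018]
[0.502 0.231 0.018]
[0.368 0.238 0.018]
[0.6665 0.0179 0.012 ]
[ 0.6558 -0.078   0.012 ]
[ 0.4143 -0.05    0.012 ]
[0.4224 0.0444 0.012 ]
```

```bash
python3 -c "
from h import *
go(.50,-.01,.30,84)"
```

```text
pos [0.246  0.4918 0.2185] rpy [-1.800e+02  2.000e-02  6.343e+01] F [-0.1 -0.2 -0.2] open 0.0924 t 0.35 j6 -0.08
rotvec deg [-0.000e+00  2.000e-02 -2.057e+01] shift cm in tool [-33.52  45.17  -8.14]  shift in target-yaw tool [-47.25  30.51  -8.15]
```

```bash
python3 -m crank '[[[0,0,-6.9,0,0,-2.7,0.43],[0,0,-6.9,0,0,-2.7,0.43],[0,0,-6.8,0,0,-2.75,0.43],[0,0,0,-3.4,2.2,0,0.43],[0,0,0,-3.4,2.2,0,0.43],[0,0,0,-3.4,2.2,0,0.43],[0,0,0,-3.4,2.2,0,0.43],[0,0,0,-3.4,2.2,0,0.43],[0,0,0,-3.4,2.2,0,0.43],[0,0,0,-3.4,2.2,0,0.43],[0,0,0,-3.4,2.2,0,0.43],[0,0,0,-3.4,2.2,0,0.43]]]' | tail -c 600;  python3 -m crank '[[[0,0,0,-3.4,2.2,0,0.43],[0,0,0,-3.4,2.2,0,0.43],[0,0,0,-3.4,2.2,0,0.43],[0,0,0,-3.4,2.2,0,0.43],[0,0,0,-3.0,1.7,0,0.43],[0,0,0,0,0,0,0.43],[0,0,0,0,0,0,0.43]]]' | tail -c 600
python3 - <<'E'
from h import *
go(.50,-.01,.30,84)
c=wrist(); cv2.imwrite("pics/w1.png",c["img"][:,:,::-1])
E
```

```text
time_s: 1.35
position: [0.4115, 0.1651, 0.3004]
tool_rot: [3.141, -0.0, 1.467]
wrist_force: [0.8, 0.4, -0.5]
opening: 0.0397
time_s: 1.93
position: [0.4984, -0.0103, 0.2998]
tool_rot: [-3.141, -0.0, 1.464]
wrist_force: [0.2, -0.3, -0.1]
opening: 0.0399
pos [ 0.4984 -0.0103  0.2998] rpy [-1.7996e+02 -1.0000e-02  8.3870e+01] F [ 0.2 -0.3 -0.1] open 0.0399 t 1.93 j6 -1.58
rotvec deg [-0.04 -0.01 -0.13] shift cm in tool [ 0.04  0.15 -0.02]  shift in target-yaw tool [ 0.04  0.15 -0.02]
```

View pics/w1.png

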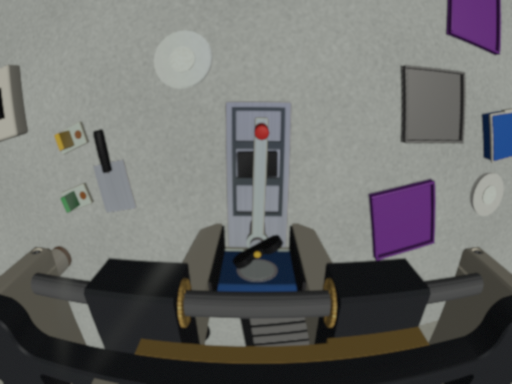

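The wrist view shows the whole station: red handle at (261,131), knob dot at (258,254), and the bays between y=110 and y=210.

Run:
```python
from h import *
c=wrist(); crop(c["img"],215,90,305,280,4,"w1c.png"); crop(c["img"],45,110,150,220,6,"w1d.png")
```

```text
(no output)
```

View pics/w1c.png

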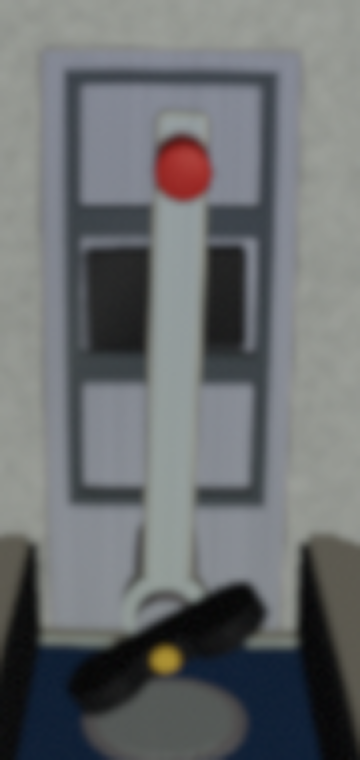

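View pics/w1d.png

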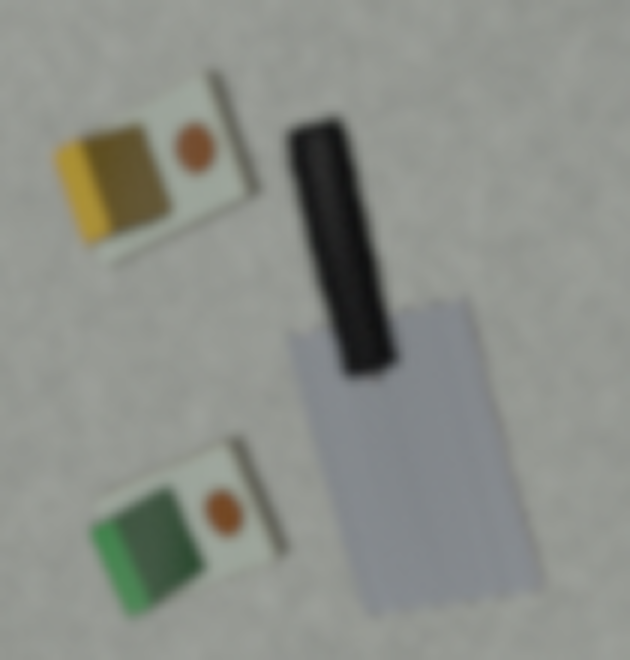

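Run:
```python
from h import *
c=wrist()
f=lambda q,z: wonz(c,(215+(q[0]+.5)/4-.5,90+(q[1]+.5)/4-.5),z)
for n,q,z in [("nl",(42,50),.012),("nr",(300,55),.012),("fl",(38,632),.012),("fr",(298,632),.012),
 ("rib outer nl",(65,71),.02),("rib outer nr",(279,72),.02),("rib outer fl",(70,503),.02),("rib out fr",(265,503),.02),
 ("handle",(183,168),.124),("knob",(165,659),.114),("wingL",(75,690),.118),("wingR",(262,600),.118),("barend",(180,115),.072)]:
    print(n,f(q,z).round(4))
```

```text
nl [ 0.4167 -0.0478  0.012 ]
nr [0.4287 0.049  0.012 ]
fl [ 0.659  -0.0821  0.012 ]
fr [0.6708 0.0303 0.012 ]
rib outer nl [ 0.4256 -0.0393  0.02  ]
rib outer nr [0.4342 0.0397 0.02  ]
rib outer fl [ 0.5966 -0.0588  0.02  ]
rib out fr [0.6049 0.02   0.02  ]
handle [0.4549 0.0005 0.124 ]
knob [ 0.6189 -0.0221  0.114 ]
wingL [ 0.6259 -0.0536  0.118 ]
wingR [0.5977 0.0122 0.118 ]
barend [0.4431 0.0013 0.072 ]
```

```bash
python3 -c "
from h import *
go(.6192,-.0218,.16,23.4)"; python3 -m crank '[[[0,0,6.7,0,0,0,0.43],[0,0,6.7,0,0,0,0.43],[0,0,6.7,0,0,0,0.43],[0,0,6.7,0,0,0,0.43],[0,0,6.7,0,0,0,0.43],[0,0,6.7,0,0,0,0.43],[0,0,6.7,0,0,0,0.43],[0,0,6.7,0,0,0,0.43],[0,0,6.9,0,0,0,0.43],[0,0,0,0,0,0,0.43]]]'
python3 -c "
from h import *
go(.6192,-.0218,.16,23.4)"
```

```text
pos [ 0.4978 -0.0082  0.3002] rpy [-1.7999e+02 -1.0000e-02  8.4080e+01] F [ 0.8 -1.  -0. ] open 0.04 t 2.08 j6 -1.58
rotvec deg [-2.000e-02 -0.000e+00  6.068e+01] shift cm in tool [-0.11 12.21 14.01]  shift in target-yaw tool [10.6   6.07 14.02]
time_s: 2.92
position: [0.4979, -0.0079, 0.3004]
tool_rot: [3.142, -0.0, 0.407]
wrist_force: [0.1, -0.1, 0.3]
opening: 0.0399
pos [ 0.4979 -0.0079  0.3004] rpy [ 1.800e+02 -2.000e-02  2.331e+01] F [ 0.1 -0.1  0.3] open 0.0399 t 2.92 j6 -0.52
rotvec deg [ 0.   -0.02 -0.09] shift cm in tool [10.58  6.08 14.04]  shift in target-yaw tool [10.58  6.1  14.04]
```

```bash
python3 -m crank '[[[0,0,0,2.65,1.52,1.5,0.43],[0,0,0,2.65,1.52,2.0,0.43],[0,0,0,2.65,1.52,2.0,0.43],[0,0,0,2.65,1.52,2.0,0.43],[0,0,0,0,0,3.5,0.43],[0,0,0,0,0,3,0.43],[0,0,0,0,0,0,0.43],[0,0,0,0,0,0,0.43]]]'
python3 - <<'E'
from h import *
for i in range(3):
    c=wrist(); go(.6192,-.0218,.093,23.4)
cv2.imwrite("pics/w2.png",c["img"][:,:,::-1])
s=vision.camera("scene"); crop(s["img"],180,150,300,270,5,"s2.png")
E
```

```text
time_s: 3.58
position: [0.6191, -0.0217, 0.1598]
tool_rot: [-3.14, 0.002, 0.414]
wrist_force: [0.4, 0.6, 0.9]
opening: 0.0395
pos [ 0.6201 -0.0219  0.1617] rpy [ 1.7997e+02 -6.0000e-02  2.3690e+01] F [0.3 0.6 1. ] open 0.0402 t 3.63 j6 -0.52
rotvec deg [ 0.03 -0.06  0.29] shift cm in tool [-0.08 -0.05  6.87]  shift in target-yaw tool [-0.08 -0.05  6.87]
pos [ 0.6206 -0.0221  0.1626] rpy [ 1.7992e+02 -1.5000e-01  2.3660e+01] F [0.3 0.7 0.2] open 0.0402 t 3.68 j6 -0.52
rotvec deg [ 0.08 -0.15  0.26] shift cm in tool [-0.13 -0.09  6.96]  shift in target-yaw tool [-0.11 -0.08  6.96]
pos [ 0.6207 -0.0223  0.1628] rpy [179.89  -0.18  23.62] F [-0.2  0.5  0.4] open 0.0397 t 3.73 j6 -0.52
rotvec deg [ 0.11 -0.18  0.22] shift cm in tool [-0.14 -0.11  6.98]  shift in target-yaw tool [-0.12 -0.1   6.98]
```

View pics/w2.png

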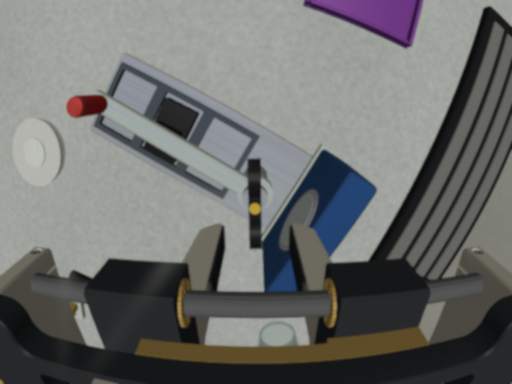

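View pics/s2.png

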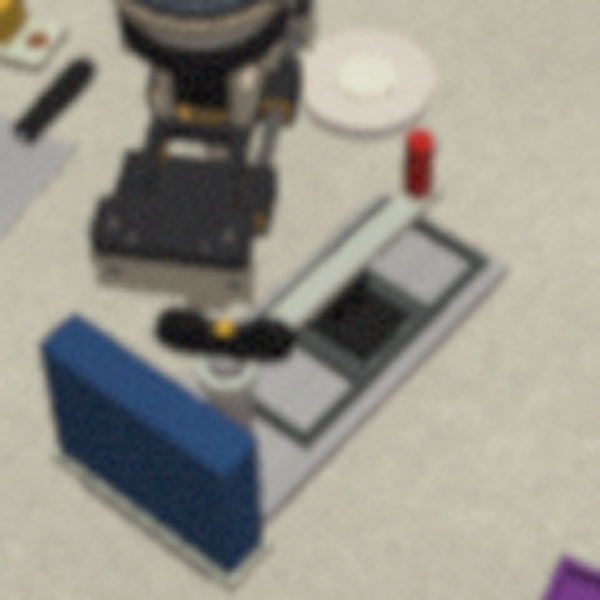

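In the wrist view the blade is upright at column 255, so it sits between the jaws and is aligned with them. The dot is at (255,209).

Run:
```python
from h import *
c=wrist(); hsv=cv2.cvtColor(c["img"],cv2.COLOR_RGB2HSV)
m=cv2.inRange(hsv,(15,120,80),(32,255,255)); m[:190]=0;m[230:]=0;m[:,:235]=0;m[:,280:]=0
v,u=np.nonzero(m); print(u.mean(),v.mean(),len(u)); 
for z in(.112,.116): print(wonz(c,(u.mean(),v.mean()),z).round(4))
print("handle",wonz(c,(74,107),.124))
go(.6192,-.0218,.093,23.4)
```

```text
254.325 207.83333333333334 120
[ 0.6202 -0.0232  0.112 ]
[ 0.6196 -0.0218  0.116 ]
handle [ 4.58226883e-01 -3.81995720e-04  1.24000000e-01]
pos [ 0.6205 -0.0224  0.1623] rpy [ 1.7991e+02 -1.6000e-01  2.3580e+01] F [0.4 0.2 0.9] open 0.04 t 3.83 j6 -0.52
rotvec deg [ 0.09 -0.16  0.18] shift cm in tool [-0.11 -0.12  6.93]  shift in target-yaw tool [-0.09 -0.11  6.93]
```

```bash
python3 -m crank '[[[0,0,0,0,0,2,0.43],[0,0,0,-0.05,0,2,0.43],[0,0,0,-0.05,0,1.5,0.43],[0,0,0,0,0,1.4,0.43],[0,0,0,0,0,0,0.43],[0,0,0,0,0,0,0.43]]]'
python3 - <<'E'
from h import *
c=wrist(); go(.6196,-.0220,.093,23.4)
crop(c["img"],170,130,350,290,4,"w3.png")
E
```

```text
time_s: 4.33
position: [0.619, -0.0229, 0.0919]
tool_rot: [3.141, -0.0, 0.411]
wrist_force: [0.4, -0.6, 0.2]
opening: 0.04
pos [ 0.6194 -0.023   0.0925] rpy [ 1.7995e+02 -8.0000e-02  2.3540e+01] F [0.3 0.8 0.2] open 0.0397 t 4.38 j6 -0.52
rotvec deg [ 0.05 -0.08  0.14] shift cm in tool [ 0.05 -0.08 -0.05]  shift in target-yaw tool [ 0.05 -0.08 -0.05]
```

View pics/w3.png

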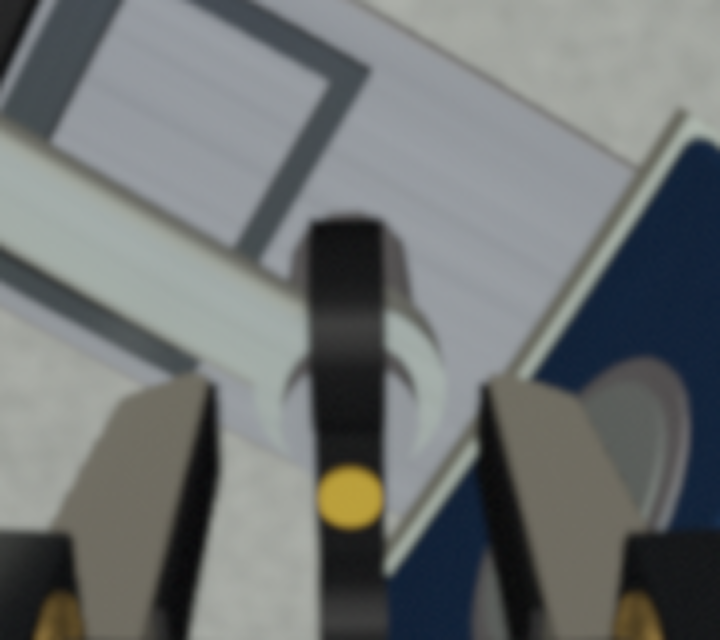

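```bash
python3 -m crank '[[[0,0,0,0,-0.08,0,0],[0,0,0,0,0,0,0],[0,0,0,0,0,0,0],[0,0,0,0,0,0,0],[0,0,-3,0,0,0,0],[0,0,-5,0,0,0,0],[0,0,-6,0,0,0,0],[0,0,-6,0,0,0,0],[0,0,-6,0,0,0,0],[0,0,-6,0,0,0,0],[0,0,-6,0,0,0,0],[0,0,-6,0,0,0,0]]]'
python3 -m crank '[[[0,0,-6,0,0,0,0],[0,0,-6,0,0,0,0],[0,0,-6,0,0,0,0],[0,0,-6,0,0,0,0],[0,0,-6,0,0,0,0],[0,0,-6,0,0,0,0],[0,0,-6,0,0,0,0],[0,0,-6,0,0,0,0],[0,0,-6,0,0,0,0],[0,0,-6,0,0,0,0],[0,0,-6,0,0,0,0],[0,0,0,0,0,0,0]]]'
python3 - <<'E'
from h import *
c=wrist(); go(.6196,-.0220,.093,143.4); print(monitor.sense()["moment"])
E
```

```text
time_s: 5.38
position: [0.6183, -0.0226, 0.0915]
tool_rot: [-3.141, 0.001, 1.184]
wrist_force: [-3.7, -3.5, 2.3]
opening: 0.0096
time_s: 6.38
position: [0.6185, -0.0238, 0.0915]
tool_rot: [-3.14, 0.002, 2.337]
wrist_force: [-2.1, -9.3, 0.6]
opening: 0.0099
pos [ 0.6185 -0.0238  0.0915] rpy [-1.7991e+02  1.0000e-01  1.3364e+02] F [-1.7 -9.6  2. ] open 0.0097 t 6.43 j6 -2.44
rotvec deg [-0.1   0.09 -9.76] shift cm in tool [ 0.05  0.21 -0.15]  shift in target-yaw tool [ 0.02  0.21 -0.15]
[-1.63603279  0.27441808  0.07663484]
```

```bash
python3 -m crank '[[[0,0,-4,0,0,0,0],[0,0,-4,0,0,0,0],[0,0,-3,0,0,0,0],[0,0,-2,0,0,0,0],[0,0,0,0,0,0,0],[0,0,0,0,0,0,0]]]'
python3 - <<'E'
from h import *
c=wrist(); go(.6196,-.0220,.093,143.4); print(monitor.sense()["moment"])
crop(c["img"],170,130,350,290,4,"w4.png")
E
```

```text
time_s: 6.93
position: [0.6186, -0.0239, 0.0915]
tool_rot: [-3.14, 0.002, 2.557]
wrist_force: [-0.4, -9.1, 0.1]
opening: 0.0102
pos [ 0.6186 -0.0239  0.0915] rpy [-1.7990e+02  9.0000e-02  1.4649e+02] F [ -1.6 -11.    0.2] open 0.0103 t 6.98 j6 -2.67
rotvec deg [-0.09  0.09  3.09] shift cm in tool [ 0.02  0.21 -0.15]  shift in target-yaw tool [ 0.03  0.21 -0.15]
[-1.67720849  0.18891808 -0.36461195]
```

View pics/w4.png

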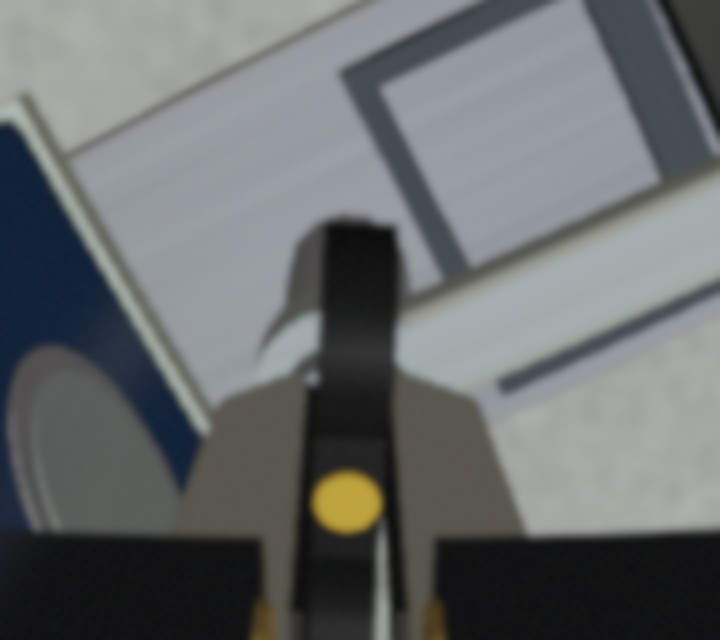

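```bash
python3 -m crank '[[[0,0,0,0,0,0,0.43],[0,0,0,0,0,0,0.43],[0,0,0,0,0,0,0.43],[0,0,0,0,0,-2,0.43],[0,0,0,0,0,-3,0.43],[0,0,0,0,0,-4,0.43],[0,0,5,0,0,-3,0.43],[0,0,6.5,0,0,-1,0.43],[0,0,6.5,0,0,0,0.43],[0,0,6.5,0,0,0,0.43],[0,0,6.5,0,0,0,0.43],[0,0,6.5,0,0,0,0.43]]]'
python3 -m crank '[[[0,0,6.5,0,0,0,0.43],[0,0,6.5,0,0,0,0.43],[0,0,6.5,0,0,0,0.43],[0,0,6.5,0,0,0,0.43],[0,0,0,0,-4,0,0.43],[0,0,0,0,-4,0,0.43],[0,0,0,0,-4,0,0.43],[0,0,0,0,-4,0,0.43],[0,0,0,0,0,0,0.43],[0,0,0,0,0,0,0.43]]]'
python3 - <<'E'
from h import *
vision.camera("top");c=wrist(); go(.4555,-.001,.17,84)
cv2.imwrite("pics/w5.png",c["img"][:,:,::-1])
E
```

```text
time_s: 7.98
position: [0.6184, -0.0219, 0.2213]
tool_rot: [3.141, -0.0, 1.898]
wrist_force: [-0.5, -0.1, 0.1]
opening: 0.0397
time_s: 8.82
position: [0.4586, -0.0024, 0.2217]
tool_rot: [3.141, -0.0, 1.45]
wrist_force: [0.8, 0.6, 1.7]
opening: 0.0397
pos [ 0.4607 -0.0027  0.2217] rpy [179.9   -0.    83.04] F [-0.3 -0.2  0.2] open 0.0396 t 8.92 j6 -1.56
rotvec deg [ 0.1  -0.   -0.96] shift cm in tool [ 0.11 -0.55  5.17]  shift in target-yaw tool [ 0.12 -0.54  5.17]
```

View pics/w5.png

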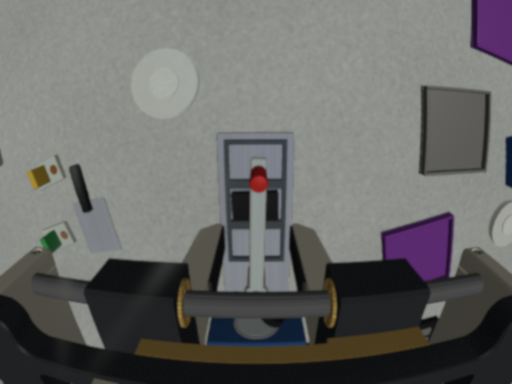

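Run:
```python
from h import *
c=wrist(); hsv=cv2.cvtColor(c["img"],cv2.COLOR_RGB2HSV)
m=cv2.inRange(hsv,(0,150,60),(6,255,255))|cv2.inRange(hsv,(174,150,60),(180,255,255)); m[:150]=0;m[210:]=0;m[:,:235]=0;m[:,285:]=0
v,u=np.nonzero(m); print(u.mean(),v.mean(),len(u),u.min(),u.max(),v.min(),v.max())
b=m*(hsv[:,:,2]>150).astype(np.uint8); v2,u2=np.nonzero(b)
print(wonz(c,(259.5,181.5),.124).round(4), hsv[178:194:2,259])
for q in [(424,88),(490,91),(487,172),(421,172)]: print("tray",wonz(c,q,.018).round(4))
crop(c["img"],210,120,310,280,5,"w5c.png"); go(.4555,-.001,.17,84)
```

```text
258.3735294117647 178.7058823529412 340 250 267 166 190
[0.4547 0.0009 0.124 ] [[  1 184 161]
 [  1 188 156]
 [  1 194 151]
 [  1 199 147]
 [  1 202 144]
 [  1 203 142]
 [  1 172 138]
 [  2  32 136]]
tray [0.38   0.2363 0.018 ]
tray [0.3824 0.3671 0.018 ]
tray [0.5119 0.3653 0.018 ]
tray [0.4984 0.2292 0.018 ]
pos [ 0.4609 -0.0028  0.2215] rpy [179.92  -0.    83.03] F [0.2 0.5 0.2] open 0.04 t 8.97 j6 -1.56
rotvec deg [ 0.08 -0.   -0.97] shift cm in tool [ 0.11 -0.57  5.15]  shift in target-yaw tool [ 0.12 -0.56  5.15]
```

View pics/w5c.png

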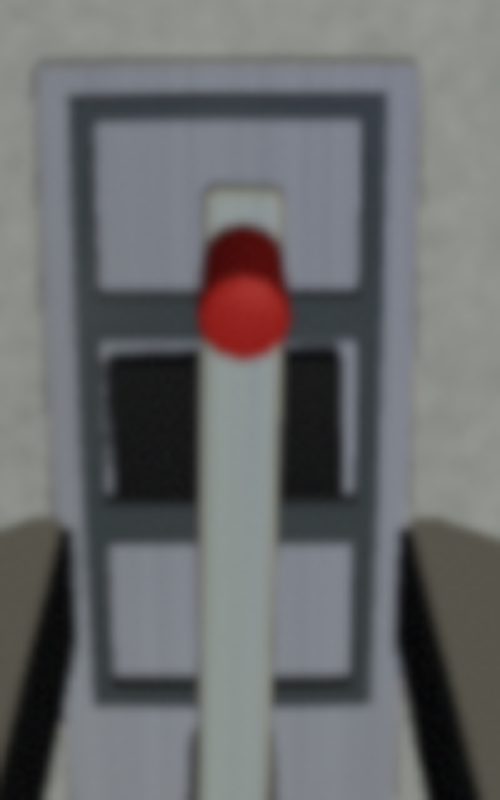

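```bash
python3 -m crank '[[[0,0,-0.9,0.25,-0.52,2,0.43],[0,0,0,0,0,3,0.43],[0,0,0,0,0,3,0.43],[0,0,0,0,0,3,0.43],[0,0,0,0,0,2.55,0.43],[0,0,0,0,0,0,0.43],[0,0,0,0,0,0,0],[0,0,0,0,0,0,0],[0,0,0,0,0,0,0],[0,0,0,0,0,0,0]]]'
python3 - <<'E'
from h import *
c=wrist(); go(.456,.0003,.086,84); 
crop(c["img"],170,130,350,290,4,"w6.png")
E
```

```text
time_s: 9.8
position: [0.4558, 0.0003, 0.087]
tool_rot: [3.139, 0.0, 1.465]
wrist_force: [-0.3, -0.1, -0.0]
opening: 0.0179
pos [4.558e-01 3.000e-04 8.690e-02] rpy [179.84  -0.    83.92] F [-0.1 -0.2  4.5] open 0.0172 t 9.85 j6 -1.57
rotvec deg [ 0.16 -0.   -0.08] shift cm in tool [0.   0.02 0.09]  shift in target-yaw tool [0.   0.02 0.09]
```

View pics/w6.png

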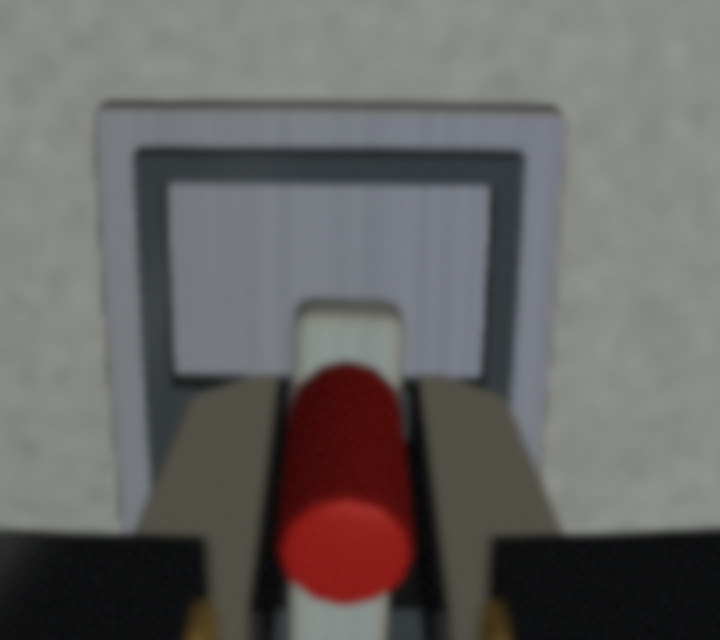

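```bash
python3 -m crank '[[[0,0,6,1.725,0.09,0,0],[0,0,6,1.725,0.09,0,0],[0,0,6,1.725,0.09,0,0],[0,0,6,1.725,0.09,0,0],[0,0,6,1.725,0.09,0,0],[0,0,6,1.725,0.09,0,0],[0,0,6,1.725,0.09,0,0],[0,0,6,1.725,0.09,0,0],[0,0,6,1.725,0.09,0,0],[0,0,6,1.725,0.09,0,0],[0,0,6,1.725,0.09,0,0],[0,0,0,0,0,0,0]]]'
python3 - <<'E'
from h import *
go(.6192+.165*.114,-.022+.165*.9935,.086,-7.5);s=monitor.sense(); print(s["moment"])
d=s["position"][:2]-[.6192,-.022]; print(np.hypot(*d),np.degrees(np.arctan2(d[1],d[0])))
E
```

```text
time_s: 10.85
position: [0.5722, 0.1374, 0.0869]
tool_rot: [3.136, -0.004, 0.307]
wrist_force: [7.9, -24.7, 7.9]
opening: 0.0177
pos [0.5722 0.1374 0.0869] rpy [179.68  -0.23  17.56] F [  7.9 -24.7   7.9] open 0.0177 t 10.85 j6 -0.14
rotvec deg [ 0.27 -0.29 25.06] shift cm in tool [6.41 1.55 0.13]  shift in target-yaw tool [ 6.47 -1.31  0.09]
[-3.85198317 -0.88424613 -0.12634593]
0.1661487681296824 106.43544711955236
```

```bash
python3 -m crank '[[[0,0,0,0,0.4,0,0],[0,0,0,0,0,0,0]]]'
python3 -m crank '[[[0,0,0,0,0.2,0,0],[0,0,0,0,0,0,0]]]'
```

```text
time_s: 11.02
position: [0.5703, 0.1366, 0.087]
tool_rot: [-3.141, -0.003, 0.312]
wrist_force: [-0.8, 3.1, 3.5]
opening: 0.0177
time_s: 11.18
position: [0.5701, 0.1364, 0.0871]
tool_rot: [-3.138, -0.002, 0.312]
wrist_force: [-3.4, 14.4, 5.8]
opening: 0.0174
```

```bash
python3 -m crank '[[[0,0,6,1.725,-0.05,0,0],[0,0,6,1.725,0.09,0,0],[0,0,6,1.725,0.09,0,0],[0,0,4,1.15,0.09,0,0],[0,0,0,0,0,0,0],[0,0,0,0,0,0,0]]]'
python3 -c "
from h import *
s=monitor.sense(); print(s['moment'])
d=s['position'][:2]-[.6195,-.0212]; print(np.hypot(*d),np.degrees(np.arctan2(d[1],d[0])))"
```

```text
time_s: 11.68
position: [0.6332, 0.1434, 0.0871]
tool_rot: [-3.14, -0.003, -0.071]
wrist_force: [1.9, 4.5, 5.4]
opening: 0.0177
[0.60957263 0.05765602 0.02219295]
0.1651266320645908 85.23754804990726
```

```bash
python3 -m crank '[[[0,0,3,0.85,0.03,0,0],[0,0,0,0,0,0,0]]]'
python3 -m crank '[[[0,0,1,0.4,0.0,0,0],[0,0,0,0,0,0,0],[0,0,0,0,0,0,0]]]'
python3 -c "
from h import *
s=monitor.sense(); print(s['moment'])
d=s['position'][:2]-[.6195,-.0212]; print(np.hypot(*d),np.degrees(np.arctan2(d[1],d[0])))"
```

```text
time_s: 11.85
position: [0.6418, 0.1424, 0.0871]
tool_rot: [-3.14, -0.003, -0.125]
wrist_force: [1.6, 3.9, 5.1]
opening: 0.0175
time_s: 12.1
position: [0.6436, 0.1421, 0.087]
tool_rot: [-3.141, 0.001, -0.14]
wrist_force: [-8.1, 5.2, 10.8]
opening: 0.0174
[0.68574253 1.31424215 0.03570706]
0.16504779393159646 81.61405813981234
```

```bash
python3 -m crank '[[[0,0,0,0.2,0.0,0,0],[0,0,0,0,0,0,0],[0,0,0,-0.3,0,0,0],[0,0,0,0,0,0,0.43],[0,0,0,0,0,0,0.43],[0,0,0,0,0,0,0.43],[0,0,0,0,0,-4,0.43],[0,0,0,0,0,-4,0.43],[0,0,0,0,0,-4,0.43]]]'
python3 - <<'E'
from h import *
c=wrist(); cv2.imwrite("pics/w7.png",c["img"][:,:,::-1])
t=vision.camera("top"); crop(t["img"],205,110,395,240,4,"t7.png")
go(.515,-.0094,.15,83.3)
E
```

```text
time_s: 12.85
position: [0.6429, 0.141, 0.2066]
tool_rot: [3.141, 0.002, -0.141]
wrist_force: [0.6, -1.2, -0.5]
opening: 0.0399
pos [0.6462 0.1416 0.2128] rpy [-179.84   -0.59   -8.07] F [0.9 0.2 0.3] open 0.0401 t 12.95 j6 0.29
rotvec deg [  0.34  -0.59 -91.37] shift cm in tool [-10.93  16.81   6.11]  shift in target-yaw tool [-16.53 -11.27   6.28]
```

View pics/t7.png

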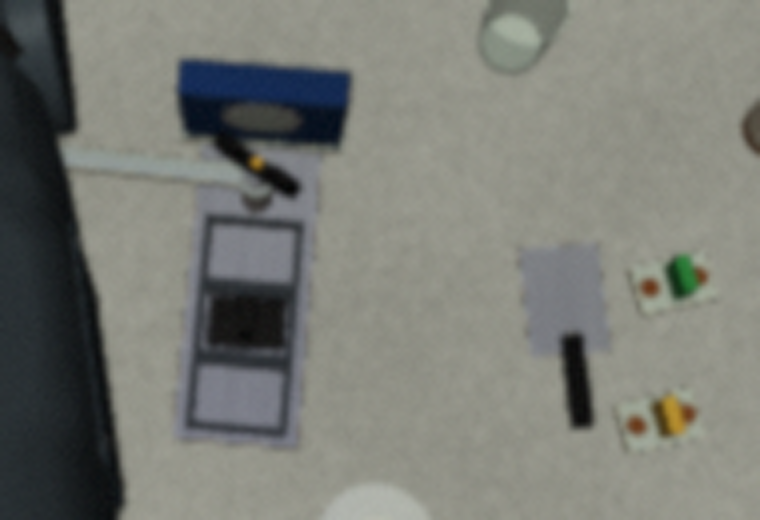

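```bash
python3 -m crank '[[[0,0,0,-2.19,3.36,0,0.5],[0,0,0,-2.19,3.36,0,0.5],[0,0,0,-2.19,3.36,0,0.5],[0,0,0,-2.19,3.36,0,0.5],[0,0,0,-2.19,3.36,0,0.5],[0,0,-7,0,0,0,0.5],[0,0,-7,0,0,0.8,0.5],[0,0,-7,0,0,0.8,0.5],[0,0,-7,0,0,0.8,0.5],[0,0,-7,0,0,0.8,0.5],[0,0,-7,0,0,0.8,0.5],[0,0,-7,0,0,0.8,0.5]]]'
python3 -m crank '[[[0,0,-7,0,0,0,0.5],[0,0,-7,0,0,0,0.5],[0,0,-7,0,0,0,0.5],[0,0,-7,0,0,0,0.5],[0,0,-7,0,0,0,0.5],[0,0,-7,0,0,0,0.5],[0,0,-0.4,0,0,0,0.5],[0,0,0,0,0,0,0.5]]]'
python3 - <<'E'
from h import *
c=wrist(); crop(c["img"],180,100,340,300,4,"w8.png")
go(.515,-.0096,.15,83.3)
E
```

```text
time_s: 13.95
position: [0.5112, -0.0097, 0.1568]
tool_rot: [-3.141, 0.001, 0.72]
wrist_force: [0.5, 0.2, 0.5]
opening: 0.0466
time_s: 14.62
position: [0.5113, -0.0097, 0.1573]
tool_rot: [-3.141, 0.0, 1.451]
wrist_force: [0.1, -0.4, -0.1]
opening: 0.0465
pos [ 0.5113 -0.0096  0.1574] rpy [-179.98    0.     83.09] F [-1.3  0.6  1. ] open 0.0471 t 14.67 j6 -1.56
rotvec deg [-0.02  0.   -0.21] shift cm in tool [0.05 0.37 0.74]  shift in target-yaw tool [0.05 0.37 0.74]
```

View pics/w8.png

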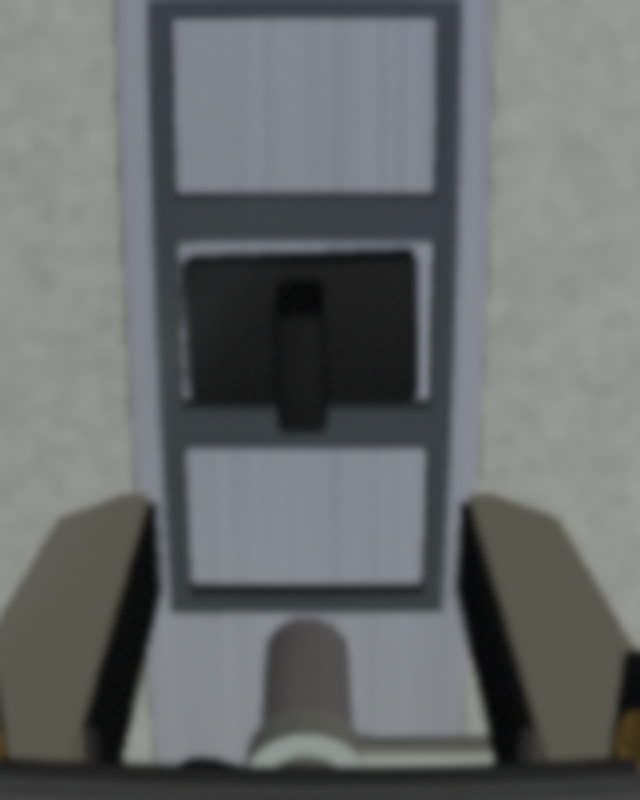

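Run:
```python
from h import *
c=wrist()
f=lambda q,z: wonz(c,(180+(q[0]+.5)/4-.5,100+(q[1]+.5)/4-.5),z)
for n,q,z in [("ro nl",(150,2),.02),("nr",(462,2),.02),("fl",(173,608),.02),("fr",(442,608),.02),
 ("b0 nl",(173,17),.016),("b0 nr",(437,17),.016),("b0 fl",(177,192),.016),("b0 fr",(434,192),.016),
 ("b2 nl",(186,450),.016),("b2 nr",(427,450),.016),("b2 fl",(191,585),.016),("b2 fr",(422,585),.016),
 ("tab nl",(274,316),.06),("tab nr",(326,316),.06),("tab fl",(280,430),.06),("tab fr",(327,430),.06),
 ("pl nl",(188,262),.024),("pl nr",(412,252),.024),("pl fr",(414,402),.024),("pl fl",(192,404),.024)]:
    print(n,f(q,z).round(4))
```

```text
ro nl [ 0.4262 -0.0394  0.02  ]
nr [0.4357 0.0388 0.02  ]
fl [ 0.596  -0.0595  0.02  ]
fr [0.6054 0.0186 0.02  ]
b0 nl [ 0.4308 -0.0345  0.016 ]
b0 nr [0.439  0.0325 0.016 ]
b0 fl [ 0.4764 -0.0399  0.016 ]
b0 fr [0.4845 0.027  0.016 ]
b2 nl [ 0.5485 -0.0483  0.016 ]
b2 nr [0.5566 0.0185 0.016 ]
b2 fl [ 0.591  -0.0537  0.016 ]
b2 fr [0.5991 0.0135 0.016 ]
tab nl [ 0.501  -0.0161  0.06  ]
tab nr [ 0.5024 -0.0042  0.06  ]
tab fl [ 0.5289 -0.0183  0.06  ]
tab fr [ 0.5303 -0.0072  0.06  ]
pl nl [ 0.4937 -0.0386  0.024 ]
pl nr [0.4981 0.0191 0.024 ]
pl fr [0.539  0.0157 0.024 ]
pl fl [ 0.5324 -0.0434  0.024 ]
```

```bash
python3 -m crank '[[[0,0,-1.9,-0.12,0.46,2.8,0.5],[0,0,0,0,0,3,0.5],[0,0,0,0,0,3,0.5],[0,0,0,0,0,2,0.5],[0,0,0,0,0,2,0.5],[0,0,0,0,0,0,0.5],[0,0,0,0,0,0,0.5]]]'
python3 - <<'E'
from h import *
c=wrist(); crop(c["img"],180,130,340,300,4,"w9.png")
go(.5157,-.0113,.029,85)
E
```

```text
time_s: 15.3
position: [0.5154, -0.0112, 0.0293]
tool_rot: [-3.14, -0.0, 1.486]
wrist_force: [0.4, -0.4, 0.7]
opening: 0.0467
pos [ 0.5162 -0.0113  0.0303] rpy [179.98   0.    85.15] F [ 0.3  0.3 -0.2] open 0.0463 t 15.35 j6 -1.6
rotvec deg [0.02 0.   0.15] shift cm in tool [-0.   -0.05  0.13]  shift in target-yaw tool [-0.   -0.05  0.13]
```

View pics/w9.png

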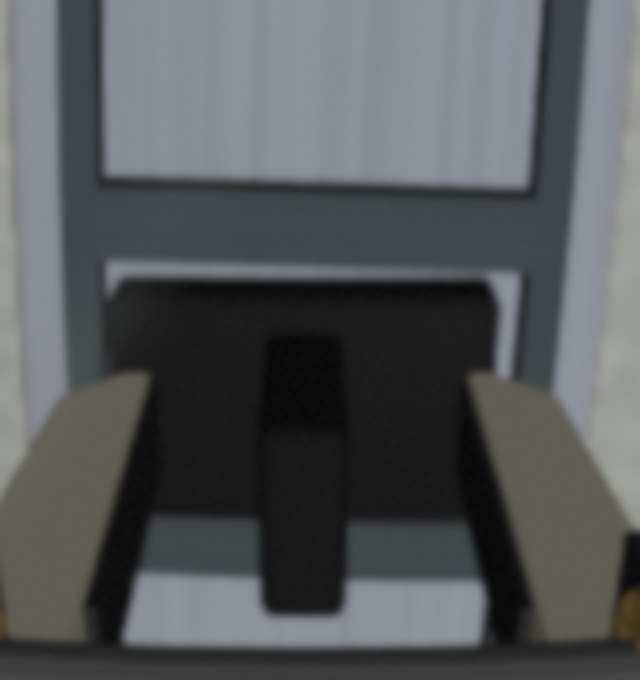

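```bash
python3 -m crank '[[[0,0,0,0,0,0.1,0],[0,0,0,0,0,0,0],[0,0,0,0,0,0,0],[0,0,0,0,0,0,0],[0,0,0,0,0,-1,0],[0,0,0,0,0,-2,0],[0,0,0,0,0,-3,0],[0,0,0,0,0,-3,0],[0,0,0,0,0,0,0]]]'
python3 - <<'E'
from h import *
c=wrist(); crop(c["img"],150,100,370,300,3,"w10.png")
go(.443,.30,.10,85)
E
```

```text
time_s: 16.1
position: [0.5184, -0.0115, 0.1243]
tool_rot: [3.134, 0.0, 1.487]
wrist_force: [0.6, -0.4, -0.2]
opening: 0.0113
pos [ 0.5174 -0.0114  0.1218] rpy [1.7968e+02 1.0000e-02 8.5230e+01] F [-0.3  1.1 -0.9] open 0.0113 t 16.15 j6 -1.6
rotvec deg [0.32 0.01 0.23] shift cm in tool [ 30.41 -10.02   2.12]  shift in target-yaw tool [ 30.37 -10.12   2.18]
```

View pics/w10.png

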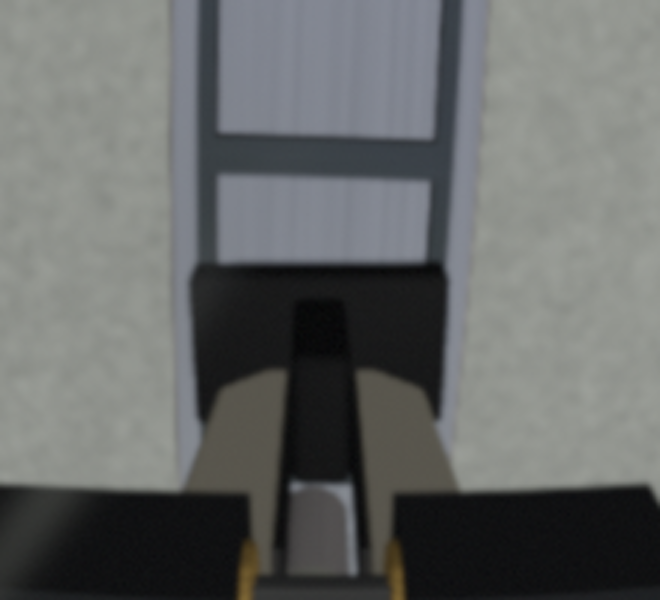

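```bash
python3 -m crank '[[[0,0,0,1.5,-0.5,0,0],[0,0,0,3.0,-1.0,0,0],[0,0,0,3.0,-1.0,0,0],[0,0,0,3.0,-1.0,0,0],[0,0,0,3.0,-1.0,0,0],[0,0,0,3.0,-1.0,0,0],[0,0,0,3.0,-1.0,0,0],[0,0,0,3.0,-1.0,0,0],[0,0,0,3.0,-1.0,0,0],[0,0,0,3.0,-1.0,0,0],[0,0,0,1.9,-0.5,0,0],[0,0,0,0,0,0,0]]]'
python3 - <<'E'
from h import *
c=wrist(); crop(c["img"],100,0,400,300,2.5,"w11.png")
go(.443,.30,.023,85)
E
```

```text
time_s: 17.15
position: [0.4402, 0.3027, 0.118]
tool_rot: [-3.141, -0.0, 1.49]
wrist_force: [-0.9, 0.5, -0.9]
opening: 0.0114
pos [0.4405 0.301  0.1179] rpy [-1.7994e+02  4.0000e-02  8.5370e+01] F [ 0.6 -0.5 -1.3] open 0.0113 t 17.2 j6 -0.98
rotvec deg [-0.06  0.04  0.37] shift cm in tool [-0.08  0.27  9.49]  shift in target-yaw tool [-0.08  0.26  9.49]
```

View pics/w11.png

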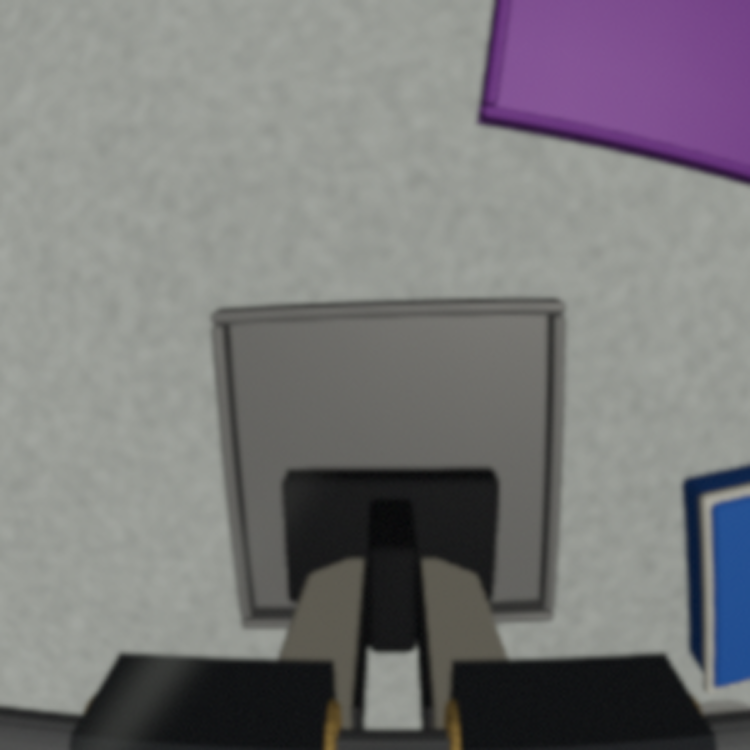

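```bash
python3 -m crank '[[[0,0,0,0,0.25,3,0],[0,0,0,0,0,3,0],[0,0,0,0,0,2,0],[0,0,0,0,0,1,0],[0,0,0,0,0,0.4,0],[0,0,0,0,0,0,0],[0,0,0,0,0,0,0]]]'
```

```text
time_s: 17.78
position: [0.4461, 0.2982, 0.0261]
tool_rot: [3.138, -0.0, 1.487]
wrist_force: [3.2, -11.4, 18.0]
opening: 0.0117
```

```bash
python3 -m crank '[[[0,0,0,0,0,0.15,0],[0,0,0,0,0,0,0]]]'
```

```text
time_s: 17.95
position: [0.4463, 0.2982, 0.0257]
tool_rot: [3.138, -0.0, 1.487]
wrist_force: [-0.1, -14.0, 33.6]
opening: 0.0116
```

```bash
python3 -m crank '[[[0,0,0,0,0,-0.3,0],[0,0,0,0,0,0,0]]]'
python3 - <<'E'
from h import *
c=wrist(); crop(c["img"],150,100,370,300,3.4,"w12.png")
s=vision.camera("scene"); crop(s["img"],310,200,400,290,6,"s12.png")
E
```

```text
time_s: 18.12
position: [0.4444, 0.2987, 0.0265]
tool_rot: [3.141, -0.0, 1.486]
wrist_force: [-0.1, -0.7, -0.6]
opening: 0.0115
```

View pics/w12.png

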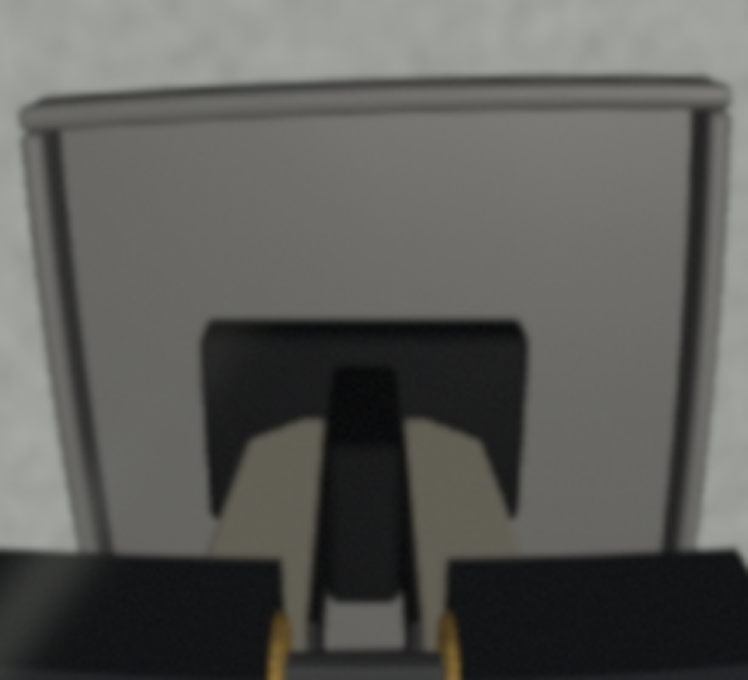

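View pics/s12.png

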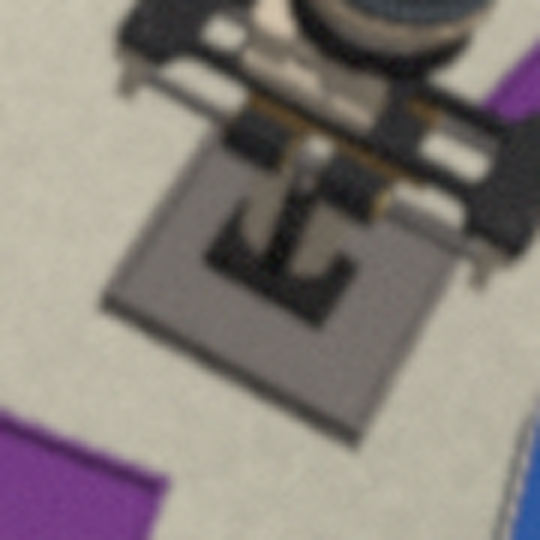

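```bash
python3 -m crank '[[[0,0,0,0,0,0.1,0],[0,0,0,0,0,0,0]]]'
python3 -m crank '[[[0,0,0,0,0,0,0.3],[0,0,0,0,0,0,0.45],[0,0,0,0,0,0,0.45],[0,0,0,0,0,-2,0.45],[0,0,0,0,0,-3,0.45],[0,0,0,0,0,-4,0.45],[0,0,0,0,0,0,0.45]]]'
python3 - <<'E'
from h import *
c=wrist(); crop(c["img"],100,100,400,330,2.5,"w13.png")
c=vision.camera("top")
go(.49,-.26,.25,85)
E
```

```text
time_s: 18.38
position: [0.4439, 0.2989, 0.0258]
tool_rot: [-3.141, 0.001, 1.488]
wrist_force: [-4.9, -8.3, 20.2]
opening: 0.0118
time_s: 18.97
position: [0.4466, 0.3013, 0.1209]
tool_rot: [3.135, -0.005, 1.488]
wrist_force: [0.6, 0.7, 2.1]
opening: 0.0416
pos [0.4445 0.3001 0.116 ] rpy [ 1.7989e+02 -8.0000e-02  8.5230e+01] F [ 0.1 -0.6 -0.8] open 0.0414 t 19.07 j6 -0.98
rotvec deg [ 0.11 -0.08  0.23] shift cm in tool [-55.42   9.22 -13.46]  shift in target-yaw tool [-55.4    9.42 -13.4 ]
```

View pics/w13.png

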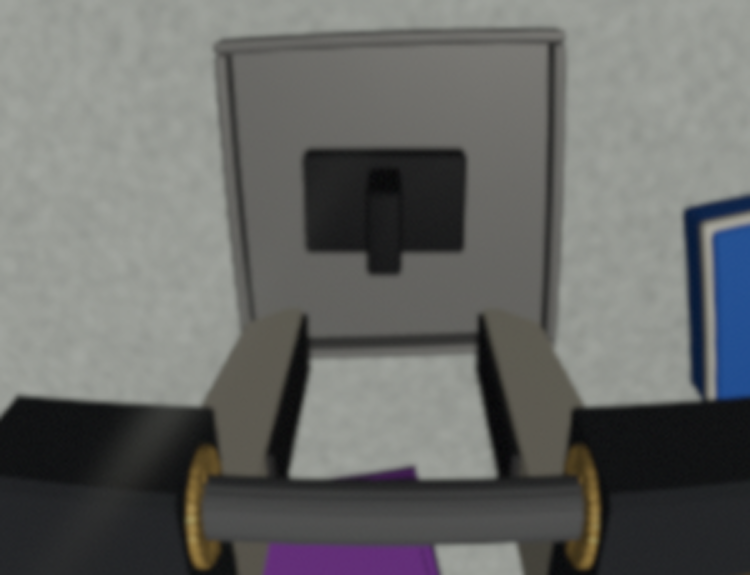

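```bash
python3 -m crank '[[[0,0,0,-2,0.1,-2.5,0.5],[0,0,0,-3.8,0.3,-2.5,0.5],[0,0,0,-3.8,0.3,-2.5,0.5],[0,0,0,-3.8,0.3,-2.5,0.5],[0,0,0,-3.8,0.3,0,0.5],[0,0,0,-3.8,0.3,0,0.5],[0,0,0,-3.8,0.3,0,0.5],[0,0,0,-3.8,0.3,0,0.5],[0,0,0,-3.8,0.3,0,0.5],[0,0,0,-3.8,0.3,0,0.5],[0,0,0,-3.8,0.3,0,0.5],[0,0,0,-3.8,0.3,0,0.5]]]'
python3 -m crank '[[[0,0,0,-3.8,0.3,0,0.5],[0,0,0,-3.8,0.3,0,0.5],[0,0,0,-3.8,0.3,0,0.5],[0,0,0,-3.8,0.3,0,0.5],[0,0,0,-2,0.3,0,0.5],[0,0,0,0,0,0,0.5],[0,0,0,0,0,0,0.5]]]'
python3 - <<'E'
from h import *
c=wrist(); cv2.imwrite("pics/w14.png",c["img"][:,:,::-1]); go(.45,-.31,.22,85)
E
```

```text
time_s: 20.07
position: [0.4405, -0.1313, 0.2072]
tool_rot: [-3.139, -0.001, 1.487]
wrist_force: [1.2, 0.2, -0.1]
opening: 0.0465
time_s: 20.65
position: [0.4414, -0.3025, 0.2068]
tool_rot: [-3.139, -0.002, 1.486]
wrist_force: [0.2, 0.2, -0.0]
opening: 0.0466
pos [ 0.4416 -0.3016  0.2072] rpy [-1.7988e+02 -1.0000e-01  8.5200e+01] F [ 1.  -0.4 -0.1] open 0.0463 t 20.7 j6 -2.17
rotvec deg [-0.12 -0.1   0.2 ] shift cm in tool [-0.77  0.91 -1.28]  shift in target-yaw tool [-0.76  0.91 -1.28]
```

View pics/w14.png

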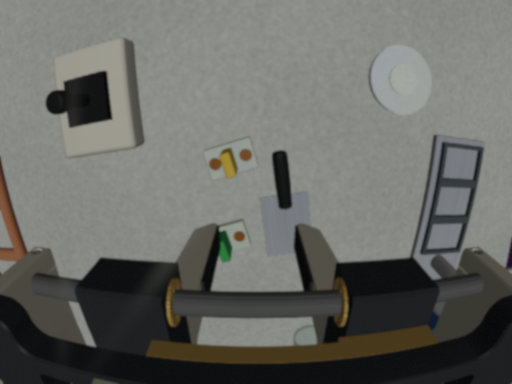

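Run:
```python
from h import *
c=wrist(); crop(c["img"],190,125,290,275,5,"w14c.png");
```

```text
(no output)
```

View pics/w14c.png

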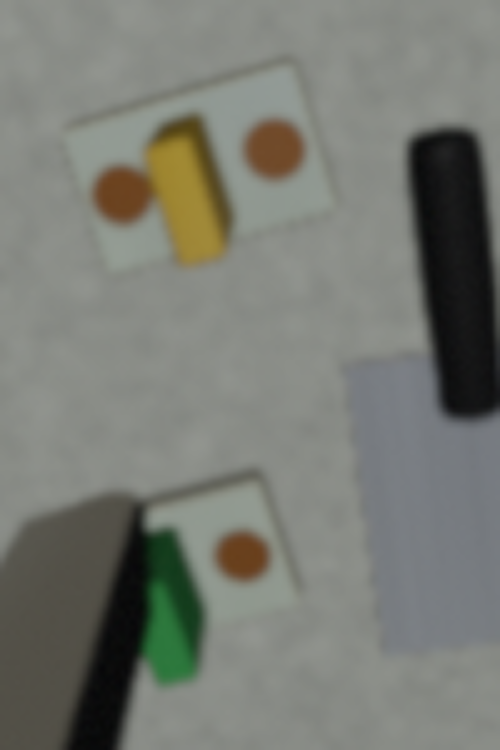

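Run:
```python
from h import *
c=wrist()
f=lambda q,z: wonz(c,(190+(q[0]+.5)/5-.5,125+(q[1]+.5)/5-.5),z)
P=[f(q,.012)[:2] for q in [(66,128),(293,62),(336,210),(110,272)]]
P=np.array(P); print(P.round(4), P.mean(0).round(4)); 
a=(P[1]+P[2]-P[0]-P[3])/2; b=(P[2]+P[3]-P[0]-P[1])/2
print("long",np.hypot(*a),np.degrees(np.arctan2(a[1],a[0])),"short",np.hypot(*b),np.degrees(np.arctan2(b[1],b[0])))
T=np.array([f(q,.048)[:2] for q in [(147,155),(192,139),(229,250),(182,265)]]); print(T.round(4),T.mean(0).round(4))
b=(T[2]+T[3]-T[0]-T[1])/2;print(np.hypot(*b),np.degrees(np.arctan2(b[1],b[0])))
p=T.mean(0); go(p[0],p[1],.16,85)
```

```text
[[ 0.4171 -0.366 ]
 [ 0.4059 -0.3082]
 [ 0.4439 -0.3008]
 [ 0.4551 -0.3594]] [ 0.4305 -0.3336]
long 0.05925353736781361 100.85586858404488 short 0.03860215522157301 10.439712902702578
[[ 0.4192 -0.3412]
 [ 0.4166 -0.3308]
 [ 0.4427 -0.3251]
 [ 0.4453 -0.3362]] [ 0.431  -0.3333]
0.02667782602325475 11.637894232068346
pos [ 0.442  -0.3011  0.208 ] rpy [-1.7994e+02 -5.0000e-02  8.5280e+01] F [-0.4 -0.1  0.5] open 0.0463 t 20.8 j6 -2.17
rotvec deg [-0.07 -0.05  0.28] shift cm in tool [-3.31 -0.82  4.8 ]  shift in target-yaw tool [-3.31 -0.81  4.8 ]
```

```bash
python3 -m crank '[[[0,0,-5.3,0,0,3,0.5],[0,0,-5.2,0,0,3,0.5],[0,0,-5.2,0,0,3,0.5],[0,0,0,-1.5,-0.87,2,0.5],[0,0,0,-1.46,-0.86,2,0.5],[0,0,0,0,0,1.5,0.5],[0,0,0,0,0,0,0.5],[0,0,0,0,0,0,0.5]]]'
python3 - <<'E'
from h import *
c=wrist(); crop(c["img"],150,100,370,300,3.4,"w15.png"); go(.4307,-.3335,.017,101)
E
```

```text
time_s: 21.47
position: [0.4307, -0.3336, 0.0635]
tool_rot: [-3.141, -0.001, 1.762]
wrist_force: [-0.6, 0.5, -0.0]
opening: 0.0465
pos [ 0.4311 -0.3339  0.0643] rpy [179.99   0.   100.99] F [0.1 0.6 0.1] open 0.0465 t 21.52 j6 -2.51
rotvec deg [ 0.01  0.   -0.01] shift cm in tool [ 0.05 -0.04  4.73]  shift in target-yaw tool [ 0.05 -0.04  4.73]
```

View pics/w15.png

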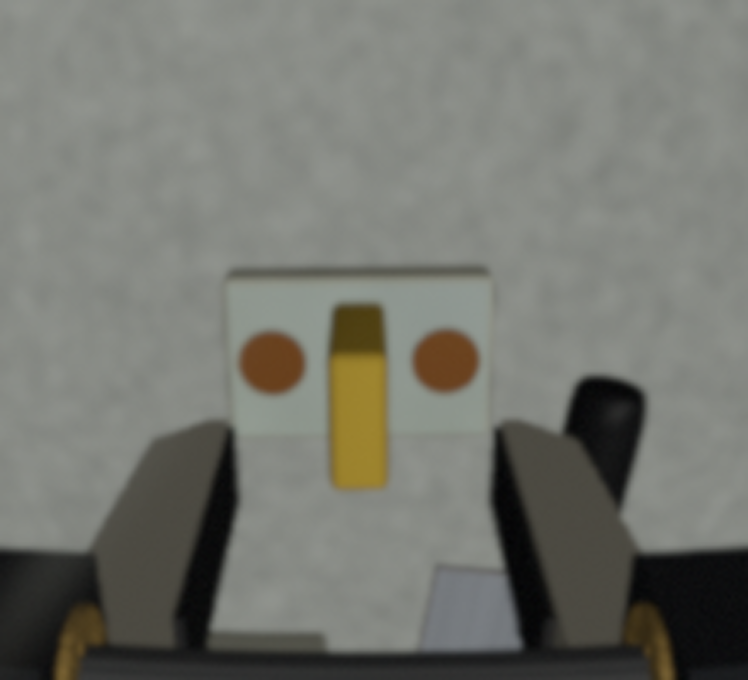

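```bash
python3 -m crank '[[[0,0,0,0.05,-0.04,0,0.38],[0,0,0,0,0,1.5,0.38],[0,0,0,0,0,2,0.38],[0,0,0,0,0,1.2,0.38],[0,0,0,0,0,0,0.38],[0,0,0,0,0,0,0],[0,0,0,0,0,0,0],[0,0,0,0,0,0,0],[0,0,0,0,0,0,0]]]'
python3 -m crank '[[[0,0,0,0,0,-1,0],[0,0,0,0,0,-2,0],[0,0,0,0,0,-3,0],[0,0,0,0,0,-3,0],[0,0,0,0,0,-2,0],[0,0,0,0,0,0,0]]]'
python3 - <<'E'
from h import *
c=wrist(); crop(c["img"],150,100,370,300,3.4,"w16.png"); go(.458,-.0036,.125,83.2)
E
```

```text
time_s: 22.27
position: [0.4306, -0.3346, 0.0175]
tool_rot: [3.141, 0.001, 1.761]
wrist_force: [0.5, -0.7, 0.1]
opening: 0.0131
time_s: 22.77
position: [0.4318, -0.3356, 0.1316]
tool_rot: [3.137, 0.006, 1.762]
wrist_force: [0.5, -0.4, -0.5]
opening: 0.012
pos [ 0.431  -0.3349  0.129 ] rpy [179.86   0.2  100.93] F [ 0.3  0.3 -1.1] open 0.0119 t 22.82 j6 -2.51
rotvec deg [ 0.17  0.17 17.73] shift cm in tool [32.02  8.94  0.32]  shift in target-yaw tool [33.22 -1.24  0.4 ]
```

View pics/w16.png

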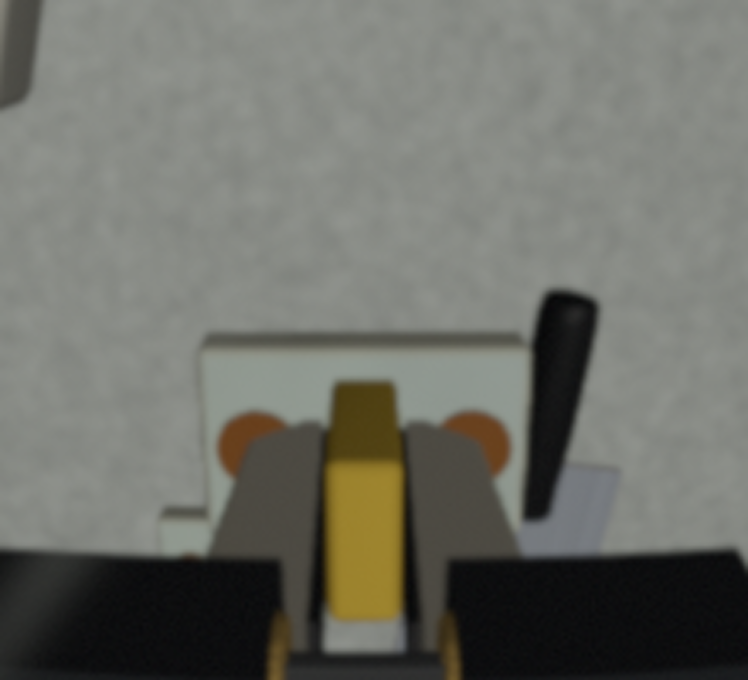

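```bash
python3 -m crank '[[[0,0,5.9,0,0,0,0],[0,0,5.9,0,0,0,0],[0,0,5.9,0,0,0,0],[0,0,0,2.0,-0.1,0,0],[0,0,0,3.5,-0.14,0,0],[0,0,0,3.5,-0.14,0,0],[0,0,0,3.5,-0.14,0,0],[0,0,0,3.5,-0.14,0,0],[0,0,0,3.5,-0.14,0,0],[0,0,0,3.5,-0.14,0,0],[0,0,0,3.5,-0.14,0,0],[0,0,0,3.5,-0.14,0,0]]]'
python3 -m crank '[[[0,0,0,2.1,-0.1,0,0],[0,0,0,1.1,0,0,0],[0,0,0,0,0,0,0],[0,0,0,0,0,0,0]]]'
python3 - <<'E'
from h import *
vision.camera("top")
c=wrist(); crop(c["img"],150,80,370,300,3.4,"w17.png"); go(.458,-.0036,.06,83.2)
E
```

```text
time_s: 23.82
position: [0.4525, -0.0331, 0.1257]
tool_rot: [-3.14, -0.0, 1.452]
wrist_force: [0.8, 0.6, -1.2]
opening: 0.0118
time_s: 24.15
position: [0.456, -0.0033, 0.1261]
tool_rot: [-3.141, 0.0, 1.454]
wrist_force: [0.9, -0.5, -1.5]
opening: 0.0117
pos [ 0.4561 -0.004   0.1263] rpy [-1.7996e+02  1.0000e-02  8.3170e+01] F [-0.4  0.1 -1.9] open 0.0121 t 24.25 j6 -1.56
rotvec deg [-0.04  0.01 -0.03] shift cm in tool [0.07 0.19 6.63]  shift in target-yaw tool [0.06 0.18 6.63]
```

View pics/w17.png

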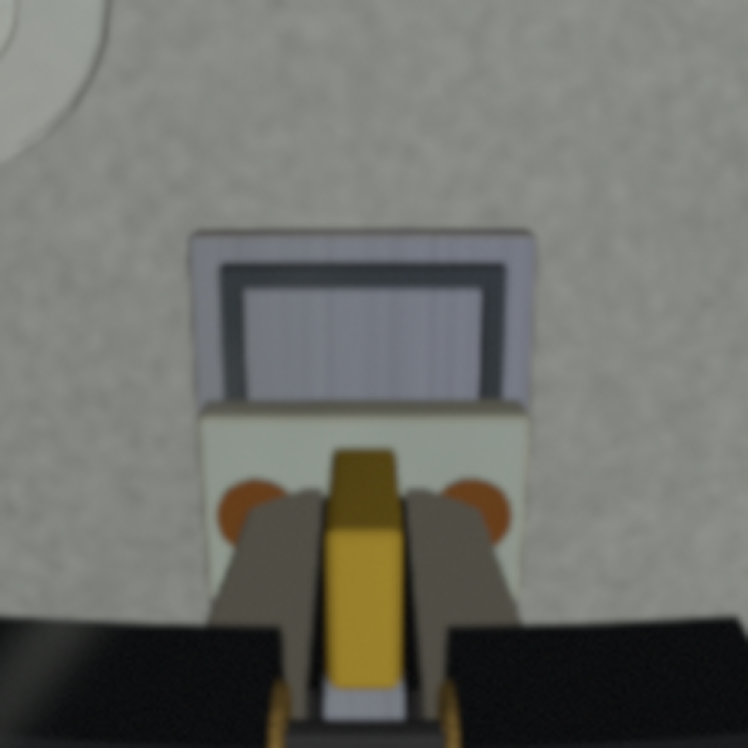

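Run:
```python
from h import *
c=wrist(); s=monitor.sense(); R=Rot.from_euler("xyz",s["tool_rot"])
f=lambda q,z: wonz(c,(150+(q[0]+.5)/3.4-.5,80+(q[1]+.5)/3.4-.5),z)
for q in [(202,418),(528,415)]: 
    X=f(q,s["position"][2]-.0055); print(X.round(4),(R.inv().apply(X-s["position"])*1000).round(1))
for q in [(244,287),(482,287)]: print(f(q,.016).round(4))
for q in [(222,264),(505,264)]: print(f(q,.02).round(4))
go(.458,-.0036,.06,83.2)
```

```text
[ 0.433  -0.0306  0.1209] [-29.1 -19.9   5.5]
[0.4394 0.0283 0.1209] [ 30.1 -20.5   5.5]
[ 0.4319 -0.0349  0.016 ]
[0.4398 0.0315 0.016 ]
[ 0.4238 -0.0394  0.02  ]
[0.4331 0.0381 0.02  ]
pos [ 0.4562 -0.0041  0.1264] rpy [-1.7998e+02  1.0000e-02  8.3150e+01] F [ 0.6  0.1 -2.1] open 0.012 t 24.3 j6 -1.56
rotvec deg [-0.02  0.01 -0.05] shift cm in tool [0.07 0.18 6.64]  shift in target-yaw tool [0.07 0.18 6.64]
```

```bash
python3 -m crank '[[[0,0,0,0.05,0.16,3,0],[0,0,0,0,0,3,0],[0,0,0,0,0,2,0],[0,0,0,0,0,0.8,0],[0,0,0,0,0,0.3,0],[0,0,0,0,0,0,0],[0,0,0,0,0,0,0]]]'
```

```text
time_s: 24.88
position: [0.4586, -0.0031, 0.0366]
tool_rot: [3.14, 0.0, 1.452]
wrist_force: [-0.9, -1.0, -0.9]
opening: 0.012
```

```bash
python3 -m crank '[[[0,0,0,0,0,0.3,0],[0,0,0,0,0,0,0]]]'
python3 -m crank '[[[0,0,0,0,0,0.2,0],[0,0,0,0,0,0,0]]]'
python3 - <<'E'
from h import *
c=wrist(); crop(c["img"],150,80,370,300,3.4,"w18.png"); go(.458,-.0036,.0295,83.2)
E
```

```text
time_s: 25.05
position: [0.4583, -0.0028, 0.0332]
tool_rot: [3.14, 0.0, 1.453]
wrist_force: [-0.3, 0.4, -1.8]
opening: 0.0115
time_s: 25.22
position: [0.458, -0.0027, 0.0308]
tool_rot: [3.141, -0.0, 1.453]
wrist_force: [-0.7, 0.3, -1.8]
opening: 0.0119
pos [ 0.458  -0.0027  0.0308] rpy [179.99  -0.    83.22] F [ 0.3 -0.4 -1.8] open 0.0118 t 25.27 j6 -1.56
rotvec deg [ 0.01 -0.    0.02] shift cm in tool [-0.09  0.01  0.13]  shift in target-yaw tool [-0.09  0.01  0.13]
```

View pics/w18.png

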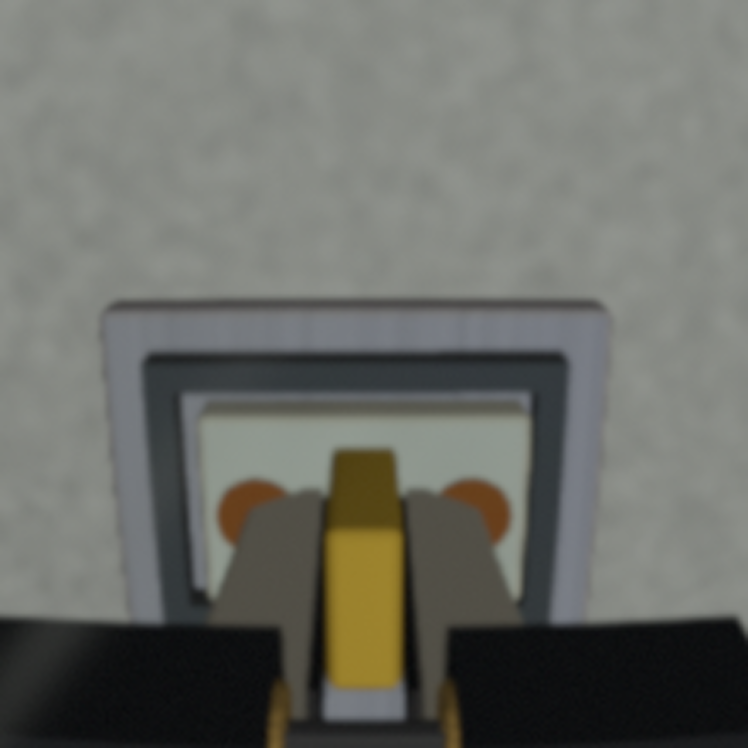

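The cassette is inside the ribs of bay0, about 1 mm too far to the +y side. I'll nudge it over, lower it and release.

```bash
python3 -m crank '[[[0,0,0,-0.1,0,0.15,0],[0,0,0,0,0,0,0],[0,0,0,0,0,0,0]]]'
python3 -m crank '[[[0,0,0,0,0,0,0.3],[0,0,0,0,0,0,0.38],[0,0,0,0,0,0,0.38],[0,0,0,0,0,-2,0.38],[0,0,0,0,0,-3,0.38],[0,0,0,0,0,-4,0.38],[0,0,0,0,0,0,0.38],[0,0,0,0,0,0,0.38]]]'
python3 - <<'E'
from h import *
c=wrist(); crop(c["img"],150,80,370,300,3.4,"w19.png"); go(.475,-.31,.20,101)
E
```

```text
time_s: 25.52
position: [0.458, -0.0036, 0.0295]
tool_rot: [3.141, -0.0, 1.452]
wrist_force: [-0.5, 2.1, 6.2]
opening: 0.0117
time_s: 26.18
position: [0.4589, -0.0038, 0.1207]
tool_rot: [3.137, 0.0, 1.453]
wrist_force: [-1.1, 0.3, 0.4]
opening: 0.0351
pos [ 0.4579 -0.0038  0.1193] rpy [179.94   0.    83.23] F [ 0.3  0.1 -0.9] open 0.0355 t 26.23 j6 -1.56
rotvec deg [ 6.000e-02  1.000e-02 -1.777e+01] shift cm in tool [-30.21   5.32  -8.07]  shift in target-yaw tool [-30.39  -4.16  -8.07]
```

View pics/w19.png

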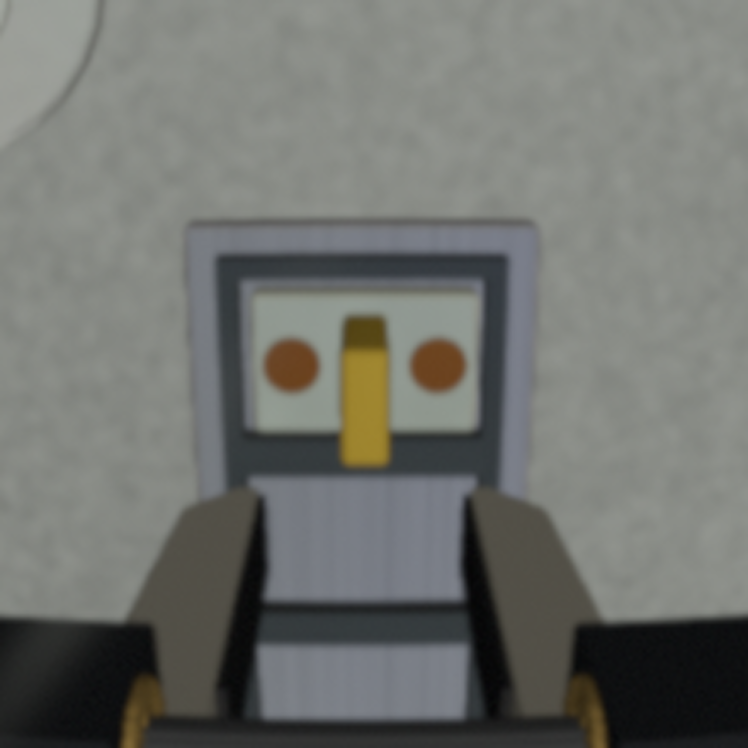

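```bash
python3 -m crank '[[[0,0,0,-1.9,0.3,-2,0.38],[0,0,0,-3.5,0.8,-2,0.38],[0,0,0,-3.5,0.9,-2,0.38],[0,0,0,-3.5,0.9,-2,0.38],[0,0,0,-3.5,0.9,0,0.38],[0,0,0,-3.5,0.9,0,0.38],[0,0,0,-3.5,0.9,0,0.38],[0,0,0,-3.5,0.9,0,0.38],[0,0,0,-3.5,0.9,0,0.38],[0,0,-5.9,-3.5,0.8,0,0.38],[0,0,-5.9,0,0,0,0.38],[0,0,-5.9,0,0,0,0.38]]]'
python3 -m crank '[[[0,0,0,0,0,0,0.38],[0,0,0,0,0,0,0.38]]]'
python3 - <<'E'
from h import *
c=wrist(); cv2.imwrite("pics/w20.png",c["img"][:,:,::-1]);crop(c["img"],150,90,350,260,3.8,"w20c.png"); go(.535,-.345,.20,101)
E
```

```text
time_s: 27.23
position: [0.499, -0.3465, 0.1963]
tool_rot: [-3.139, -0.003, 1.764]
wrist_force: [0.1, 0.6, -0.5]
opening: 0.0353
time_s: 27.4
position: [0.4994, -0.3447, 0.1975]
tool_rot: [-3.14, -0.002, 1.758]
wrist_force: [1.2, 0.7, -1.1]
opening: 0.0355
pos [ 0.4996 -0.3446  0.1979] rpy [-1.7993e+02 -9.0000e-02  1.0074e+02] F [ 0.4  0.1 -0.4] open 0.0353 t 27.45 j6 -2.44
rotvec deg [-0.07 -0.09 -0.26] shift cm in tool [-0.7   3.47 -0.22]  shift in target-yaw tool [-0.72  3.47 -0.21]
```

View pics/w20c.png

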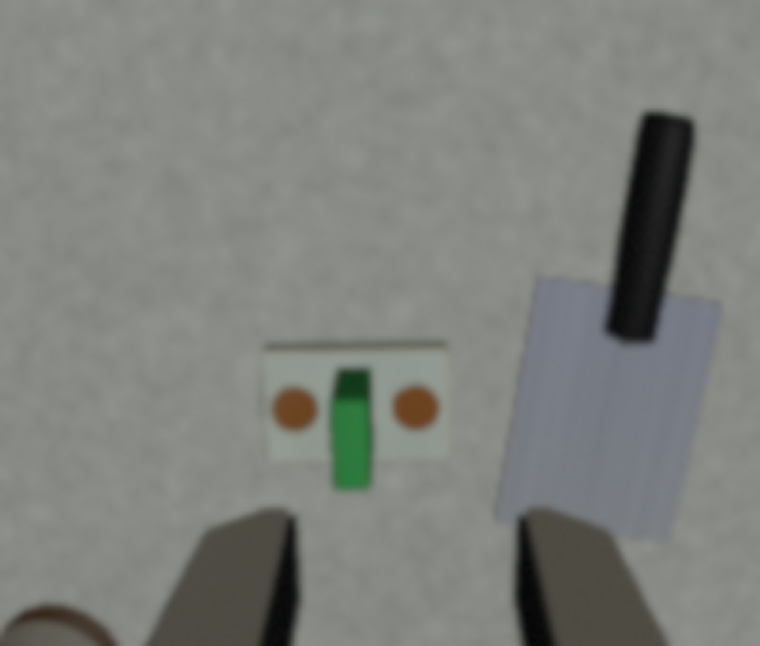

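Run:
```python
from h import *
c=wrist()
f=lambda q,z: wonz(c,(150+(q[0]+.5)/3.8-.5,90+(q[1]+.5)/3.8-.5),z)
P=np.array([f(q,.012)[:2] for q in [(265,349),(446,346),(449,457),(270,460)]])
print(P.round(4), P.mean(0).round(4)); 
a=(P[1]+P[2]-P[0]-P[3])/2
print("long",np.hypot(*a),np.degrees(np.arctan2(a[1],a[0])))
T=np.array([f(q,.048)[:2] for q in [(332,398),(371,398),(371,489),(333,489)]]); print(T.mean(0).round(4))
v=f((50,640),0.02); print("vial side",v)
p=(P.mean(0)+T.mean(0))/2; go(p[0],p[1],.017,np.degrees(np.arctan2(a[1],a[0])))
```

```text
[[ 0.5264 -0.3863]
 [ 0.5145 -0.3286]
 [ 0.5522 -0.3201]
 [ 0.5645 -0.3789]] [ 0.5394 -0.3535]
long 0.05949831377352021 101.76971909035788
[ 0.5398 -0.3536]
vial side [ 0.64767498 -0.44862801  0.02      ]
pos [ 0.4997 -0.3446  0.1983] rpy [-1.7995e+02 -6.0000e-02  1.0077e+02] F [ 0.4  0.  -0. ] open 0.0356 t 27.5 j6 -2.44
rotvec deg [-0.05 -0.06 -1.  ] shift cm in tool [-1.64  3.77 18.12]  shift in target-yaw tool [-1.69  3.73 18.13]
```

```bash
python3 -m crank '[[[0,0,-1,-0.8,1.8,3,0.38],[0,0,0,-0.89,1.93,3,0.38],[0,0,0,0,0,3,0.38],[0,0,0,0,0,2.5,0.38],[0,0,0,0,0,2,0.38],[0,0,0,0,0,0,0.38],[0,0,0,0,0,0,0.38]]]'
python3 - <<'E'
from h import *
c=wrist(); crop(c["img"],150,100,370,300,3.4,"w21.png"); go(.5396,-.3536,.017,101.7)
E
```

```text
time_s: 28.08
position: [0.5395, -0.3537, 0.0638]
tool_rot: [-3.14, -0.001, 1.778]
wrist_force: [0.4, -0.2, 0.8]
opening: 0.0353
pos [ 0.5402 -0.3543  0.0651] rpy [1.7997e+02 4.0000e-02 1.0188e+02] F [-0.8 -0.4 -0.2] open 0.035 t 28.13 j6 -2.43
rotvec deg [0.03 0.04 0.18] shift cm in tool [ 0.08 -0.04  4.81]  shift in target-yaw tool [ 0.08 -0.04  4.81]
```

View pics/w21.png

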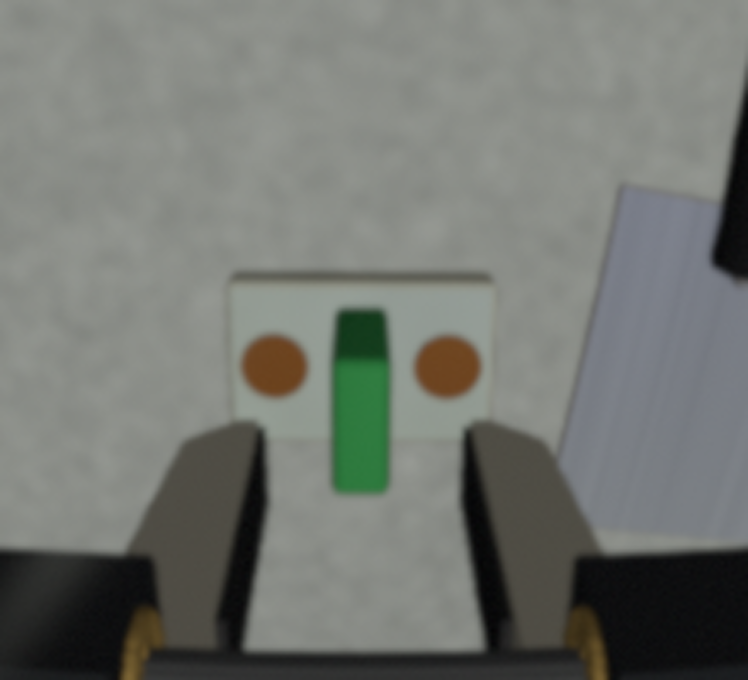

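```bash
python3 -m crank '[[[0,0,0,0,0,1.5,0.38],[0,0,0,0,0,2,0.38],[0,0,0,0,0,1.2,0.38],[0,0,0,0,0,0,0.38],[0,0,0,0,0,0,0.38],[0,0,0,0,0,0,0],[0,0,0,0,0,0,0],[0,0,0,0,0,0,0],[0,0,0,0,0,0,0]]]'
python3 -m crank '[[[0,0,0,0,0,-1,0],[0,0,0,0,0,-2,0],[0,0,0,0,0,-3,0],[0,0,0,0,0,-3,0],[0,0,0,0,0,-2,0],[0,0,0,0,0,0,0],[0,0,0,0,0,0,0]]]'
python3 - <<'E'
from h import *
c=wrist(); crop(c["img"],150,100,370,300,3.4,"w22.png"); go(.5157,-.0104,.125,83.2)
E
```

```text
time_s: 28.88
position: [0.54, -0.3544, 0.0179]
tool_rot: [3.141, 0.001, 1.779]
wrist_force: [-0.2, -0.2, -0.7]
opening: 0.0132
time_s: 29.47
position: [0.54, -0.3544, 0.1284]
tool_rot: [3.14, 0.002, 1.779]
wrist_force: [-0.3, 0.1, -1.8]
opening: 0.0115
pos [ 0.5394 -0.354   0.127 ] rpy [-1.7999e+02 -2.0000e-02  1.0192e+02] F [-0.7  0.5 -1.1] open 0.0118 t 29.52 j6 -2.43
rotvec deg [-0.02 -0.02 18.72] shift cm in tool [34.11  4.77  0.21]  shift in target-yaw tool [33.83 -6.43  0.2 ]
```

View pics/w22.png

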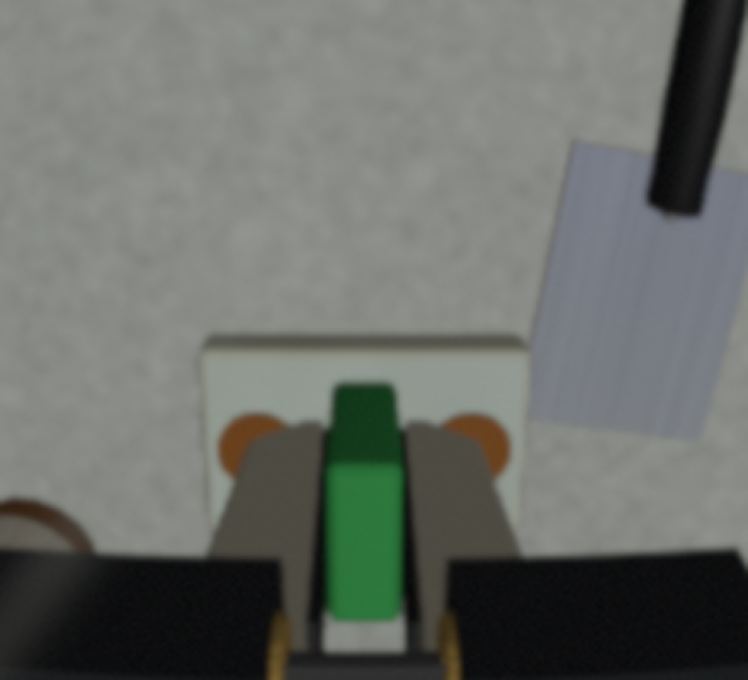

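```bash
python3 -m crank '[[[0,0,6.2,0,0,0,0],[0,0,6.2,0,0,0,0],[0,0,6.3,0,0,0,0],[0,0,0,2.0,-0.4,0,0],[0,0,0,3.5,-0.7,0,0],[0,0,0,3.5,-0.7,0,0],[0,0,0,3.5,-0.7,0,0],[0,0,0,3.5,-0.7,0,0],[0,0,0,3.5,-0.7,0,0],[0,0,0,3.5,-0.7,0,0],[0,0,0,3.5,-0.7,0,0],[0,0,0,3.5,-0.7,0,0]]]'
python3 -m crank '[[[0,0,0,2.5,-0.4,0,0],[0,0,0,1.33,-0.03,0,0],[0,0,0,0,0,0,0],[0,0,0,0,0,0,0]]]'
python3 - <<'E'
from h import *
vision.camera("top")
c=wrist(); crop(c["img"],150,80,370,300,3.4,"w23.png"); go(.5157,-.0104,.035,83.2)
E
```

```text
time_s: 30.52
position: [0.5142, -0.0475, 0.1258]
tool_rot: [-3.139, -0.0, 1.452]
wrist_force: [0.1, 0.5, -1.9]
opening: 0.0115
time_s: 30.85
position: [0.5151, -0.0104, 0.1262]
tool_rot: [-3.14, 0.0, 1.454]
wrist_force: [0.7, 0.6, -1.4]
opening: 0.0121
pos [ 0.5155 -0.0114  0.1265] rpy [-1.7993e+02  1.0000e-02  8.3200e+01] F [-0.2  0.1 -1.4] open 0.012 t 30.95 j6 -1.56
rotvec deg [-0.07  0.01  0.  ] shift cm in tool [0.1  0.02 9.15]  shift in target-yaw tool [0.1  0.01 9.15]
```

View pics/w23.png

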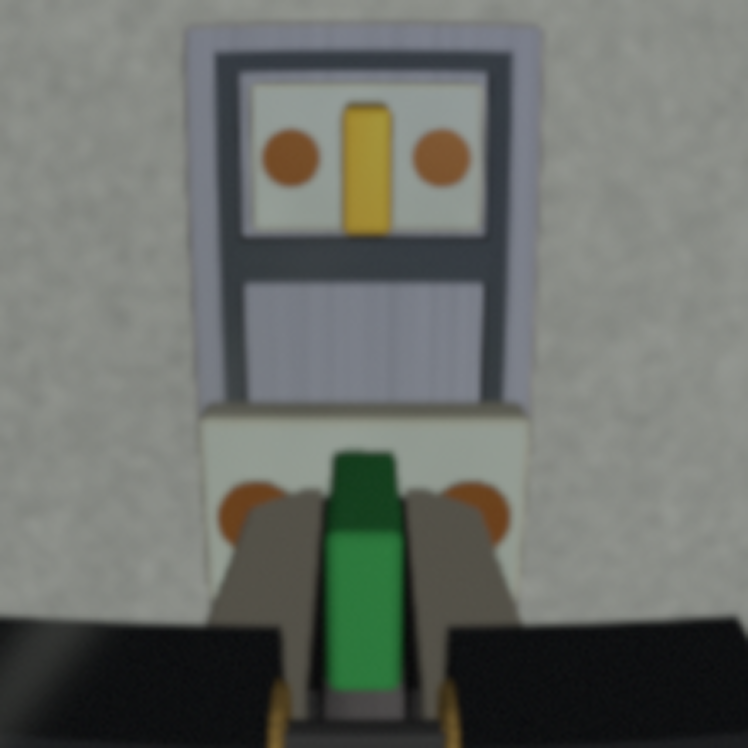

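```bash
python3 -m crank '[[[0,0,0,0.05,0.02,3,0],[0,0,0,0,0,3,0],[0,0,0,0,0,2,0],[0,0,0,0,0,1.0,0],[0,0,0,0,0,0.3,0],[0,0,0,0,0,0,0],[0,0,0,0,0,0,0]]]'
python3 -m crank '[[[0,0,0,0,0,0.2,0],[0,0,0,0,0,0,0]]]'
python3 - <<'E'
from h import *
c=wrist(); crop(c["img"],150,80,370,300,3.4,"w24.png"); go(.5157,-.0104,.0295,83.2)
E
```

```text
time_s: 31.53
position: [0.5167, -0.0106, 0.0351]
tool_rot: [3.14, -0.0, 1.452]
wrist_force: [0.0, 0.2, -1.2]
opening: 0.0122
time_s: 31.7
position: [0.5166, -0.0103, 0.0329]
tool_rot: [3.14, 0.0, 1.453]
wrist_force: [0.3, 0.1, -0.5]
opening: 0.0119
pos [ 0.5164 -0.0103  0.0328] rpy [179.93  -0.    83.23] F [-0.7  0.3 -1.6] open 0.012 t 31.75 j6 -1.56
rotvec deg [ 0.07 -0.    0.03] shift cm in tool [-0.02 -0.07  0.33]  shift in target-yaw tool [-0.02 -0.07  0.33]
```

View pics/w24.png

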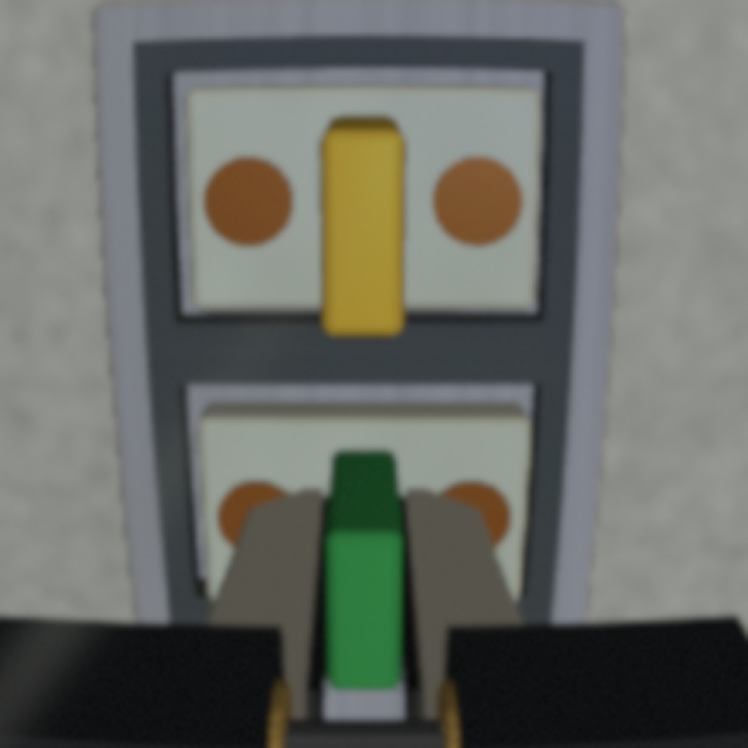

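```bash
python3 -m crank '[[[0,0,0,-0.08,-0.05,0.2,0],[0,0,0,0,0,0.12,0],[0,0,0,0,0,0,0]]]'
python3 -m crank '[[[0,0,0,0,0,0.04,0],[0,0,0,0,0,0,0]]]'
```

```text
time_s: 32.0
position: [0.5158, -0.0111, 0.03]
tool_rot: [3.141, 0.0, 1.453]
wrist_force: [-5.5, -1.8, 13.8]
opening: 0.012
time_s: 32.17
position: [0.5158, -0.0111, 0.03]
tool_rot: [3.141, 0.0, 1.453]
wrist_force: [-5.6, 0.2, 19.5]
opening: 0.0116
```

Contact came at 0.030 m, about the expected height. I'll release.

```bash
python3 -m crank '[[[0,0,0,0,0,-0.05,0.1],[0,0,0,0,0,0,0.3],[0,0,0,0,0,0,0.38],[0,0,0,0,0,0,0.38],[0,0,0,0,0,-2,0.38],[0,0,0,0,0,-3,0.38],[0,0,0,0,0,-4,0.38],[0,0,0,0,0,-3,0.38],[0,0,0,0,0,0,0.38],[0,0,0,0,0,0,0.38]]]'
python3 - <<'E'
from h import *
c=wrist(); crop(c["img"],150,80,370,330,3,"w25.png"); t=vision.camera("top"); cv2.imwrite("pics/t25.png",t["img"][:,:,::-1]); go(.6433,.1421,.2,-8)
E
```

```text
time_s: 33.0
position: [0.5161, -0.011, 0.1502]
tool_rot: [3.139, -0.0, 1.453]
wrist_force: [0.0, 0.6, 0.1]
opening: 0.0353
pos [ 0.5148 -0.0109  0.148 ] rpy [-179.91   -0.     83.23] F [-0.1  0.3 -1.1] open 0.0353 t 33.1 j6 -1.56
rotvec deg [-7.000e-02  7.000e-02  9.123e+01] shift cm in tool [16.71 10.95 -5.22]  shift in target-yaw tool [ 10.59 -16.94  -5.2 ]
```

View pics/w25.png

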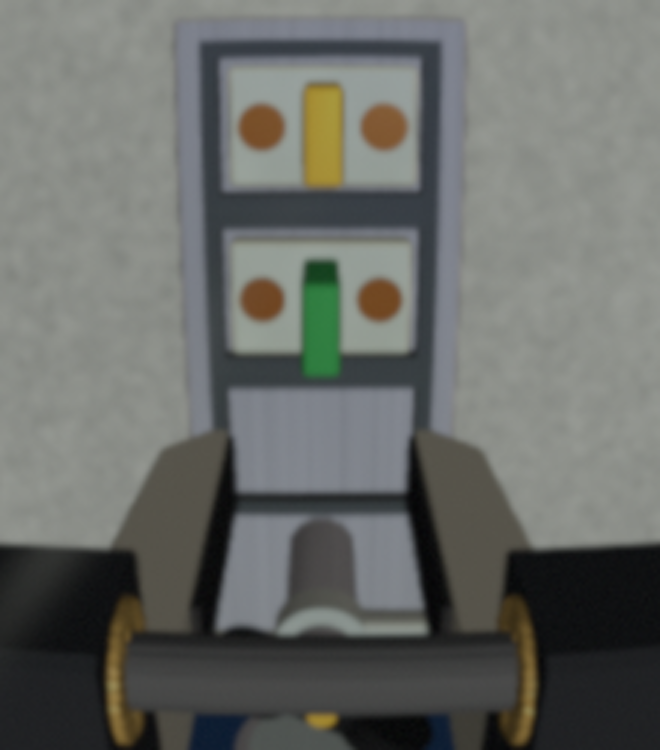

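View pics/t25.png

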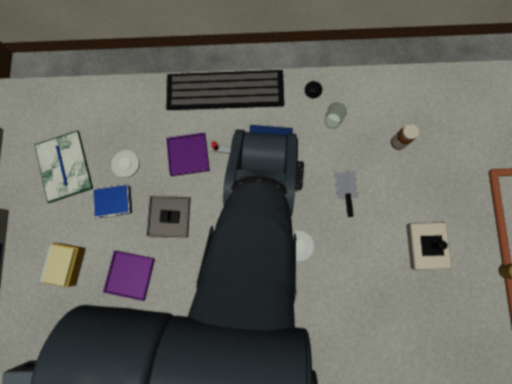

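```bash
python3 -m crank '[[[0,0,0,2.8,1.8,-2.5,0.43],[0,0,0,2.8,1.8,-2.7,0.43],[0,0,0,2.8,1.8,0,0.43],[0,0,0,2.8,1.8,0,0.43],[0,0,0,2.8,1.8,0,0.43],[0,0,0,2.7,1.9,0,0.43],[0,0,7,0,0,0,0.43],[0,0,7,0,0,0,0.43],[0,0,7,0,0,0,0.43],[0,0,7,0,0,0,0.43],[0,0,7,0,0,0,0.43],[0,0,7,0,0,0,0.43]]]'
python3 -m crank '[[[0,0,7,0,0,0,0.43],[0,0,7,0,0,0,0.43],[0,0,7,0,0,0,0.43],[0,0,7,0,0,0,0.43],[0,0,7,0,0,0,0.43],[0,0,7,0,0,0,0.43],[0,0,7,0,0,0,0.43],[0,0,0,0,0,0,0.43],[0,0,0,0,0,0,0.43]]]'
python3 - <<'E'
from h import *
vision.camera("top")
c=wrist(); cv2.imwrite("pics/w26.png",c["img"][:,:,::-1]); go(.6433,.1421,.087,-8)
E
```

```text
time_s: 34.1
position: [0.6422, 0.1412, 0.1978]
tool_rot: [-3.14, 0.003, 0.714]
wrist_force: [-0.3, -0.3, 0.3]
opening: 0.0395
time_s: 34.85
position: [0.6423, 0.1412, 0.1986]
tool_rot: [3.141, 0.002, -0.132]
wrist_force: [-0.2, 0.2, -0.1]
opening: 0.0403
pos [0.6426 0.1413 0.1993] rpy [ 1.7998e+02  8.0000e-02 -7.5500e+00] F [-0.7  0.4 -0.7] open 0.0402 t 34.95 j6 0.28
rotvec deg [0.02 0.08 0.45] shift cm in tool [ 0.08 -0.1  11.23]  shift in target-yaw tool [ 0.06 -0.09 11.23]
```

View pics/w26.png

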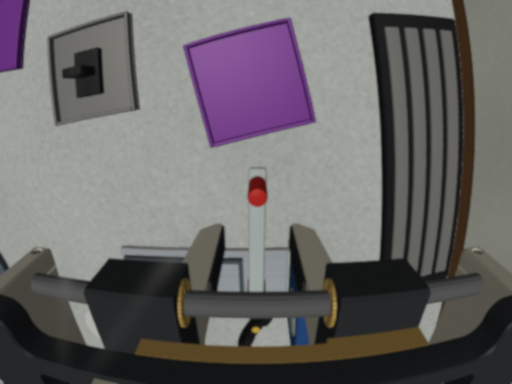

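```bash
python3 -m crank '[[[0,0,0,0.05,-0.08,3,0.43],[0,0,0,0,0,3,0.43],[0,0,0,0,0,3,0.43],[0,0,0,0,0,2.2,0.43],[0,0,0,0,0,0,0.43],[0,0,0,0,0,0,0.43],[0,0,0,0,0,0,0],[0,0,0,0,0,0,0],[0,0,0,0,0,0,0],[0,0,0,0,0,0,0]]]'
python3 -m crank '[[[0,0,-6,-1.725,0.09,0,0],[0,0,-6,-1.725,0.09,0,0],[0,0,-6,-1.725,0.09,0,0],[0,0,-6,-1.725,0.09,0,0],[0,0,0,0,0,0,0]]]'
python3 -c "
from h import *
s=monitor.sense(); print(s['position'],s['wrist_force'],s['moment'],np.degrees(s['tool_rot']))
d=s['position'][:2]-[.6195,-.0212]; print(np.hypot(*d),np.degrees(np.arctan2(d[1],d[0])))"
```

```text
time_s: 35.78
position: [0.6437, 0.1421, 0.0895]
tool_rot: [-3.141, -0.001, -0.135]
wrist_force: [-12.9, 2.5, 6.4]
opening: 0.018
time_s: 36.2
position: [0.5731, 0.1374, 0.0896]
tool_rot: [-3.141, -0.0, 0.29]
wrist_force: [-2.7, 5.7, -0.4]
opening: 0.0177
[0.57314195 0.13740413 0.08958581] [-2.71201417  5.72685324 -0.37931477] [ 0.93712497  0.51781295 -0.00452461] [-1.79950605e+02 -1.37898221e-02  1.66002375e+01]
0.16524024180163807 106.29299533691972
```

```bash
python3 -m crank '[[[0,0,-6,-1.725,0.09,0,0],[0,0,-6,-1.725,0.09,0,0],[0,0,-6,-1.725,0.09,0,0],[0,0,-6,-1.725,0.09,0,0],[0,0,-6,-1.725,0.09,0,0],[0,0,0,0,0,0,0]]]'
python3 -c "
from h import *
s=monitor.sense(); print(s['position'],s['wrist_force'],s['moment'],np.degrees(s['tool_rot']))
d=s['position'][:2]-[.6195,-.0212]; print(np.hypot(*d),np.degrees(np.arctan2(d[1],d[0])))"
```

```text
time_s: 36.7
position: [0.4991, 0.0928, 0.0895]
tool_rot: [-3.138, 0.001, 0.812]
wrist_force: [-12.6, 12.6, 11.7]
opening: 0.0173
[0.49906927 0.09276026 0.08945388] [-12.58408895  12.63873869  11.72332086] [1.90177901 2.12595152 0.01590083] [-1.79807289e+02  6.39157757e-02  4.65497590e+01]
0.16580259980678838 136.58127572403248
```

```bash
python3 -m crank '[[[0,0,-6,-1.725,-0.15,0,0],[0,0,-6,-1.725,0.06,0,0],[0,0,-6,-1.725,0.06,0,0],[0,0,-6,-1.725,0.06,0,0],[0,0,-6,-1.725,0.06,0,0],[0,0,-4,-1.15,0.04,0,0],[0,0,0,0,0,0,0]]]'
python3 -c "
from h import *
s=monitor.sense(); print(s['position'],s['wrist_force'],s['moment'],np.degrees(s['tool_rot']))
d=s['position'][:2]-[.6195,-.0212]; print(np.hypot(*d),np.degrees(np.arctan2(d[1],d[0])))"
```

```text
time_s: 37.28
position: [0.455, 0.0073, 0.0894]
tool_rot: [-3.141, 0.0, 1.403]
wrist_force: [-8.1, 0.4, 14.5]
opening: 0.0174
[0.45501335 0.00734678 0.08939127] [-8.08178171  0.39411537 14.48719713] [ 0.08191103  1.26537713 -0.10374525] [-1.79967240e+02  1.89409475e-02  8.03868630e+01]
0.1669454313222725 170.15434495183024
```

```bash
python3 -m crank '[[[0,0,-3,-0.86,-0.05,-0.1,0],[0,0,0,0,0,0,0]]]'
python3 -m crank '[[[0,0,0,-0.25,0,0,0],[0,0,0,0,0,0,0]]]'
python3 -m crank '[[[0,0,0,-0.2,0,0,0],[0,0,0,0,0,0,0]]]'
python3 -c "
from h import *
s=monitor.sense(); print(s['position'],s['wrist_force'],s['moment'],np.degrees(s['tool_rot']))
d=s['position'][:2]-[.6195,-.0212]; print(np.hypot(*d),np.degrees(np.arctan2(d[1],d[0])))"
```

```text
time_s: 37.45
position: [0.4537, -0.0005, 0.0896]
tool_rot: [3.141, 0.0, 1.454]
wrist_force: [-0.1, -0.8, -2.2]
opening: 0.0173
time_s: 37.62
position: [0.4535, -0.0021, 0.0895]
tool_rot: [3.142, 0.0, 1.451]
wrist_force: [-0.6, -0.4, 0.3]
opening: 0.0172
time_s: 37.78
position: [0.4533, -0.0038, 0.0895]
tool_rot: [3.141, -0.0, 1.452]
wrist_force: [-0.8, 0.8, 1.1]
opening: 0.0175
[ 0.45329407 -0.00381325  0.08951451] [-0.80496803  0.78494298  1.10390829] [0.32172348 0.15653508 0.10986872] [ 1.79991305e+02 -1.77877164e-02  8.32088580e+01]
0.16711286295404257 174.0280256257401
```

```bash
python3 -m crank '[[[0,0,0,-0.2,0,0,0],[0,0,0,0,0,0,0]]]'
python3 -m crank '[[[0,0,0,-0.2,0,0,0],[0,0,0,0,0,0,0]]]'
python3 - <<'E'
from h import *
c=wrist(); crop(c["img"],150,100,370,330,3,"w27.png")
E
```

```text
time_s: 37.95
position: [0.4532, -0.004, 0.0895]
tool_rot: [3.141, -0.003, 1.451]
wrist_force: [2.1, 22.4, 1.8]
opening: 0.0177
time_s: 38.12
position: [0.4531, -0.0042, 0.0895]
tool_rot: [3.141, -0.006, 1.45]
wrist_force: [3.3, 39.5, -0.2]
opening: 0.0173
```

View pics/w27.png

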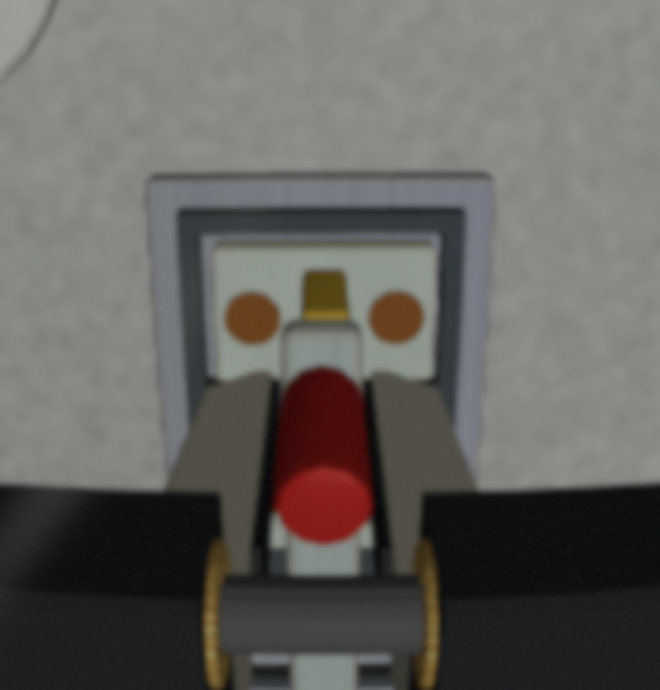

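```bash
python3 -m crank '[[[0,0,0,0.35,0,0,0],[0,0,0,0,0,0,0],[0,0,0,0,0,0,0.2],[0,0,0,0,0,0,0.43],[0,0,0,0,0,0,0.43],[0,0,0,0,0,0,0.43],[0,0,0,0,0,-3,0.43],[0,0,0,0,0,-4,0.43],[0,0,0,0,0,-4,0.43],[0,0,-6.7,0,0,-1,0.43],[0,0,-6.7,0,0,0,0.43],[0,0,-6.7,0,0,0,0.43]]]'
python3 -m crank '[[[0,0,-6.7,0,0,0,0.43],[0,0,-6.7,0,0,0,0.43],[0,0,-6.7,0,0,0,0.43],[0,0,-6.7,0,0,0,0.43],[0,0,-6.7,0,0,0,0.43],[0,0,-6.7,0,0,0,0.43],[0,0,0,0,0,0,0.43],[0,0,0,0,0,0,0.43]]]'
python3 - <<'E'
from h import *
c=wrist(); go(.6194,-.0224,.16,143.4)
t=vision.camera("top"); crop(t["img"],205,110,395,240,4,"t27.png")
E
```

```text
time_s: 39.17
position: [0.4536, -0.0049, 0.2104]
tool_rot: [3.139, 0.001, 1.809]
wrist_force: [0.1, -0.8, -0.4]
opening: 0.0399
time_s: 39.83
position: [0.4531, -0.0048, 0.2093]
tool_rot: [-3.141, 0.0, 2.501]
wrist_force: [-0.4, 0.9, -0.5]
opening: 0.0398
pos [ 0.4531 -0.0047  0.2093] rpy [-179.99    0.    143.27] F [ 0.2  0.1 -0.6] open 0.0397 t 39.88 j6 -2.61
rotvec deg [-0.01  0.   -0.13] shift cm in tool [-14.39   8.53   4.93]  shift in target-yaw tool [-14.41   8.5    4.93]
```

View pics/t27.png

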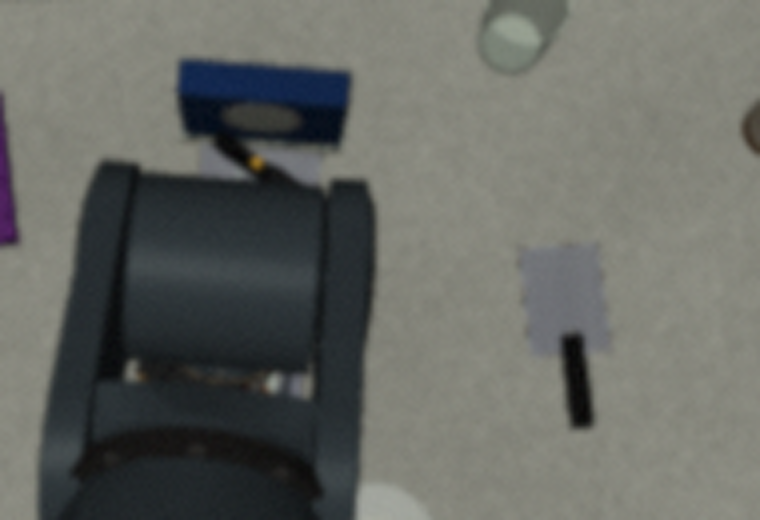

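```bash
python3 -m crank '[[[0,0,0,-2.88,1.7,0,0.43],[0,0,0,-2.88,1.7,0,0.43],[0,0,0,-2.88,1.7,0.5,0.43],[0,0,0,-2.88,1.7,1.5,0.43],[0,0,0,-2.87,1.7,1.5,0.43],[0,0,0,0,0,1.4,0.43],[0,0,0,0,0,0,0.43],[0,0,0,0,0,0,0.43]]]'
python3 - <<'E'
from h import *
vision.camera("top")
c=wrist(); go(.6194,-.0224,.093,143.4); cv2.imwrite("pics/w28.png",c["img"][:,:,::-1])
E
```

```text
time_s: 40.6
position: [0.6186, -0.0217, 0.1597]
tool_rot: [-3.14, -0.002, 2.503]
wrist_force: [-0.8, 0.5, 0.4]
opening: 0.0402
pos [ 0.6191 -0.0217  0.1615] rpy [1.7997e+02 5.0000e-02 1.4347e+02] F [ 0.7 -0.5  0.9] open 0.04 t 40.7 j6 -2.61
rotvec deg [0.03 0.05 0.07] shift cm in tool [-0.06 -0.05  6.85]  shift in target-yaw tool [-0.06 -0.04  6.85]
```

View pics/w28.png

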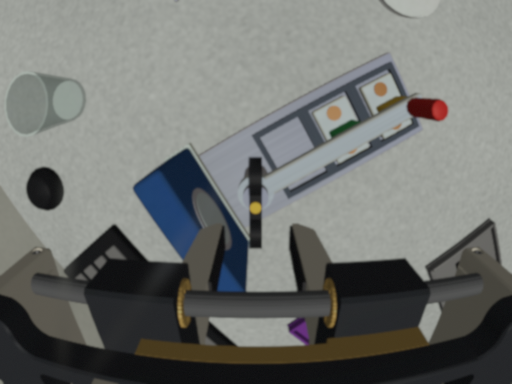

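```bash
python3 -m crank '[[[0,0,0,0,0,2,0.43],[0,0,0,-0.05,-0.05,2,0.43],[0,0,0,0,0,1.5,0.43],[0,0,0,0,0,1.3,0.43],[0,0,0,0,0,0,0.43],[0,0,0,0,0,0,0.43],[0,0,0,0,0,0,0],[0,0,0,0,0,0,0],[0,0,0,0,0,0,0],[0,0,0,0,0,0,0]]]'
python3 - <<'E'
from h import *
c=wrist(); crop(c["img"],170,130,350,290,4,"w29.png"); go(.6194,-.0224,.093,143.4)
E
```

```text
time_s: 41.53
position: [0.6197, -0.0224, 0.093]
tool_rot: [3.141, 0.001, 2.505]
wrist_force: [-0.0, 0.9, -0.0]
opening: 0.0181
pos [ 0.6196 -0.0224  0.0928] rpy [1.7998e+02 3.0000e-02 1.4353e+02] F [-0.5  0.3  0.1] open 0.0144 t 41.58 j6 -2.62
rotvec deg [0.02 0.03 0.13] shift cm in tool [ 0.02 -0.01 -0.02]  shift in target-yaw tool [ 0.02 -0.01 -0.02]
```

View pics/w29.png

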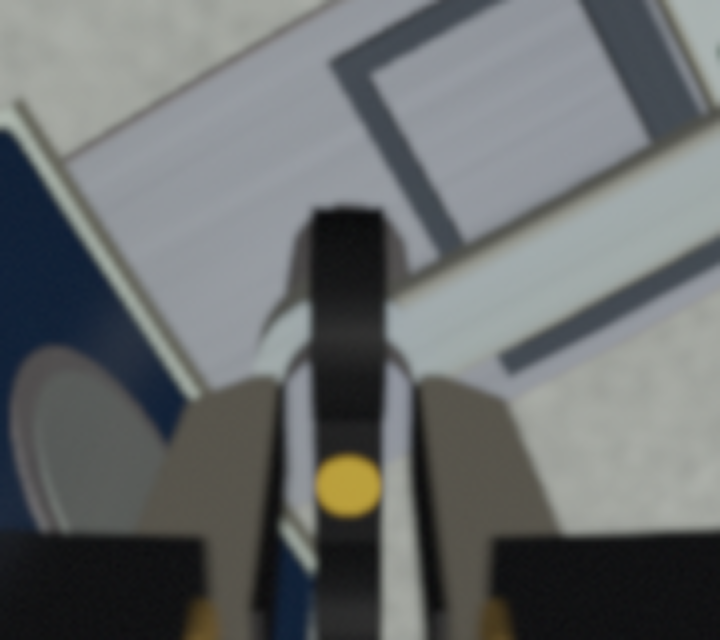

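Still closing. I'll let it finish, then turn clockwise.

```bash
python3 -m crank '[[[0,0,0,0,0,0,0],[0,0,0,0,0,0,0],[0,0,3,0,0,0,0],[0,0,6,0,0,0,0],[0,0,6,0,0,0,0],[0,0,6,0,0,0,0],[0,0,6,0,0,0,0],[0,0,6,0,0,0,0],[0,0,6,0,0,0,0],[0,0,6,0,0,0,0],[0,0,6,0,0,0,0]]]'
python3 -m crank '[[[0,0,6,0,0,0,0],[0,0,6,0,0,0,0],[0,0,6,0,0,0,0],[0,0,6,0,0,0,0],[0,0,6,0,0,0,0],[0,0,6,0,0,0,0],[0,0,6,0,0,0,0],[0,0,6,0,0,0,0],[0,0,6,0,0,0,0],[0,0,0,0,0,0,0]]]'
python3 - <<'E'
from h import *
s=monitor.sense(); print(s["moment"]); go(.6194,-.0224,.093,23.4)
E
```

```text
time_s: 42.5
position: [0.62, -0.023, 0.0927]
tool_rot: [3.14, 0.001, 1.61]
wrist_force: [2.3, -4.0, 1.6]
opening: 0.0096
time_s: 43.33
position: [0.6198, -0.0236, 0.0927]
tool_rot: [3.14, 0.001, 0.666]
wrist_force: [-0.3, -8.0, 2.2]
opening: 0.01
[-1.3069028  -0.00260898 -0.04465725]
pos [ 0.6198 -0.0236  0.0927] rpy [1.7989e+02 3.0000e-02 3.8150e+01] F [-0.3 -8.   2.2] open 0.01 t 43.33 j6 -0.78
rotvec deg [ 0.11  0.02 14.75] shift cm in tool [ 0.05 -0.12 -0.03]  shift in target-yaw tool [ 0.01 -0.13 -0.03]
```

```bash
python3 -m crank '[[[0,0,5,0,0,0,0],[0,0,5,0,0,0,0],[0,0,4,0,0,0,0],[0,0,2,0,0,0,0],[0,0,2,0,0,0,0],[0,0,0,0,0,0,0],[0,0,0,0,0,0,0]]]'
python3 - <<'E'
from h import *
c=wrist();s=monitor.sense(); print(s["moment"]); go(.6194,-.0224,.093,23.4);crop(c["img"],170,130,350,290,4,"w30.png")
E
```

```text
time_s: 43.92
position: [0.6196, -0.0237, 0.0927]
tool_rot: [3.139, 0.0, 0.359]
wrist_force: [-1.5, -7.5, 2.9]
opening: 0.0105
[-1.47217671  0.20240129  0.44684332]
pos [ 0.6196 -0.0237  0.0927] rpy [1.7988e+02 3.0000e-02 2.0580e+01] F [-0.4 -9.   3.2] open 0.0101 t 43.97 j6 -0.47
rotvec deg [ 0.12  0.03 -2.82] shift cm in tool [ 0.03 -0.13 -0.03]  shift in target-yaw tool [ 0.03 -0.13 -0.03]
```

View pics/w30.png

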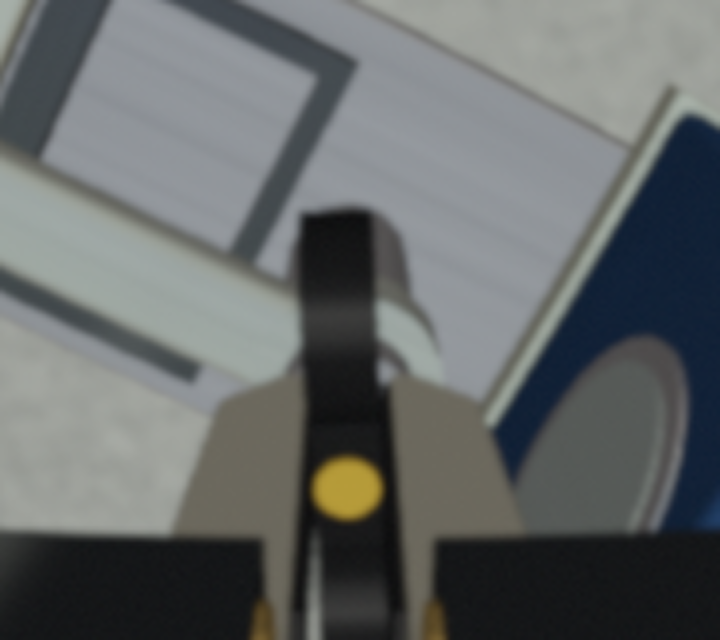

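```bash
python3 -m crank '[[[0,0,0,0,0,0,0.2],[0,0,0,0,0,0,0.43],[0,0,0,0,0,0,0.43],[0,0,0,0,0,0,0.43],[0,0,0,0,0,-2,0.43],[0,0,0,0,0,-3,0.43],[0,0,0,0,0,-3,0.43],[0,0,0,0,0,0,0.43],[0,0,0,0,0,0,0.43],[0,0,0,0,0,0,0.43]]]'
python3 - <<'E'
from h import *
vision.camera("top");c=wrist(); go(.6194,-.0224,.16,23.4);cv2.imwrite("pics/w31.png",c["img"][:,:,::-1])
crop(c["img"],50,40,390,260,2.3,"w31c.png")
E
```

```text
time_s: 44.8
position: [0.619, -0.0223, 0.1716]
tool_rot: [-3.141, 0.001, 0.358]
wrist_force: [-0.4, 0.2, 0.6]
opening: 0.04
pos [ 0.6188 -0.0223  0.171 ] rpy [-1.7994e+02  1.1000e-01  2.0530e+01] F [-0.4  0.6 -0.4] open 0.0397 t 44.9 j6 -0.47
rotvec deg [-0.06  0.11 -2.87] shift cm in tool [0.05 0.03 1.1 ]  shift in target-yaw tool [0.05 0.03 1.1 ]
```

View pics/w31c.png

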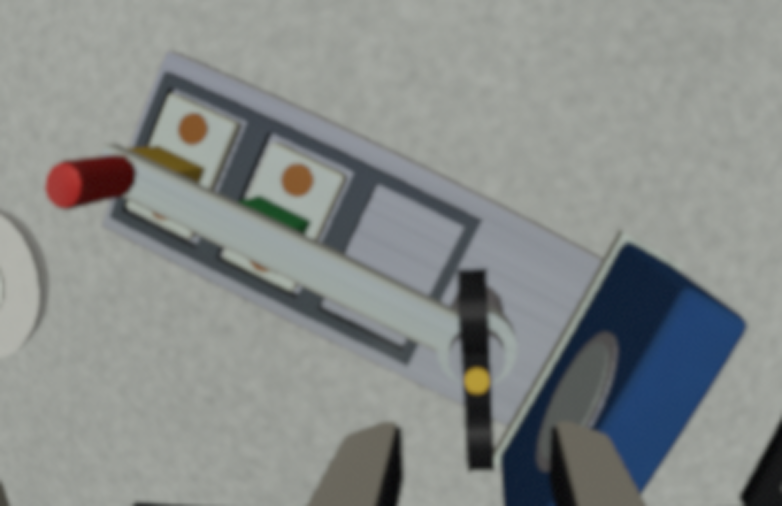

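```bash
python3 -m crank '[[[0,0,-6.5,0,0,-4,0.43],[0,0,-6.5,0,0,-4,0.43],[0,0,-6.5,0,0,-3,0.43],[0,0,-6.5,0,0,0,0.43],[0,0,-6.5,0,0,0,0.43],[0,0,-6.5,0,0,0,0.43],[0,0,-6.5,0,0,0,0.43],[0,0,-6.5,0,0,0,0.43],[0,0,-6.5,0,0,0,0.43],[0,0,-4,0,0,0,0.43]]]'
python3 -m crank '[[[0,0,0,0.2,-3.5,0,0.43],[0,0,0,0.2,-3.5,0,0.43],[0,0,0,0.2,-3.5,0,0.43],[0,0,0,0.2,-1.5,0,0.43],[0,0,0,0,0,0,0.43],[0,0,0,0,0,0,0.43]]]'
python3 - <<'E'
from h import *
vision.camera("top");c=wrist(); go(.5,-.01,.28,83.2);crop(c["img"],215,60,305,280,3.6,"w32c.png")
s=vision.camera("scene"); cv2.imwrite("pics/s32.png",s["img"][:,:,::-1])
E
```

```text
time_s: 45.73
position: [0.6192, -0.0223, 0.281]
tool_rot: [-3.139, -0.0, 1.455]
wrist_force: [-0.5, -0.5, 0.3]
opening: 0.04
time_s: 46.23
position: [0.5014, 0.0001, 0.2821]
tool_rot: [-3.141, 0.0, 1.449]
wrist_force: [0.7, 0.0, -0.0]
opening: 0.04
pos [ 5.023e-01 -1.000e-04  2.820e-01] rpy [-179.99    0.     83.02] F [ 0.5 -0.1  0.5] open 0.0397 t 46.33 j6 -1.54
rotvec deg [-0.01  0.   -0.18] shift cm in tool [-1.01 -0.1   0.2 ]  shift in target-yaw tool [-1.01 -0.11  0.2 ]
```

View pics/w32c.png

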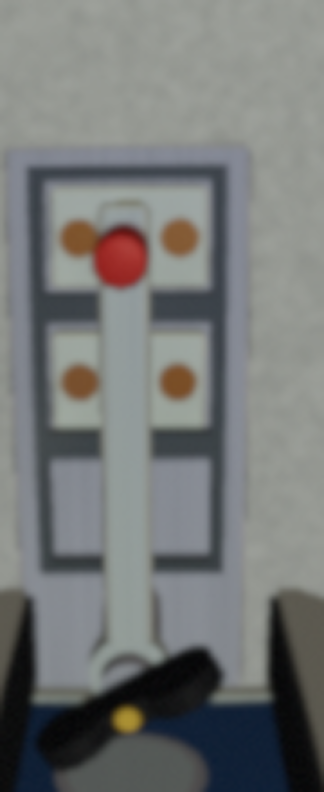

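View pics/s32.png

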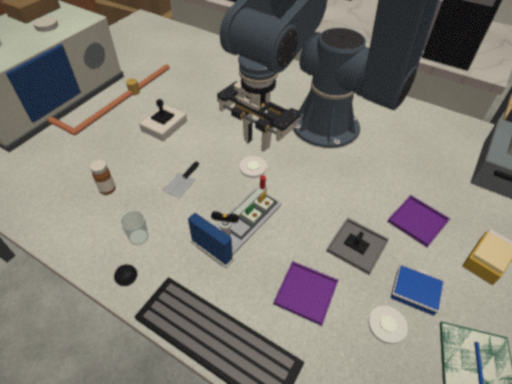

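Run:
```python
from h import *
c=wrist()
f=lambda q,z: wonz(c,(215+(q[0]+.5)/3.6-.5,60+(q[1]+.5)/3.6-.5),z)[:2]
h=f((121,258),.124); k=f((127,719),.114); L=f((45,748),.118); R=f((215,665),.118)
print(h,k); d=h-k; print("bar",np.degrees(np.arctan2(d[1],d[0])),np.hypot(*d)); d=L-R; print("wing",np.degrees(np.arctan2(d[1],d[0])))
a=(f((28,167),.02)+f((226,167),.02))/2; b=(f((41,572),.02)+f((222,572),.02))/2; d=b-a; print("st",np.degrees(np.arctan2(d[1],d[0])))
```

```text
[ 0.45531683 -0.0034448 ] [ 0.61905412 -0.02310186]
bar 173.15426556001003 0.16491300147177268
wing -67.19589586229482
st -6.6481019892768645
```

```bash
python3 -c "
from plant import robot
print(robot.job_done())"
```

```text
the job is handed in; nothing more can be done
None
```

I changed the samples in the order asked and handed the job in at about 46 s. `job_done` gives no verdict.

**What I did**
1. I turned the knob to its loose stop; its moment reversed there, about −0.36 N m.
2. I swung the bar out to its end stop, about 91.7° from closed.
3. I stood the black blank upright in the grey tray.
4. I laid the yellow-tab cassette flat in bay0 and the green-tab one flat in bay1. They were the only two on the bench, so bay2 is empty.
5. I swung the bar closed with the knob still loose until it met its stop, at 22 to 40 N.
6. I tightened the knob to its stop, about +0.45 N m, and backed the gripper away.

**Last checks, from the wrist and scene pictures**
- **Bar:** it points to 173.15° against a closed direction of 173.35°, so it is over all three bays.
- **Knob:** the wing is at −67.2°, against −66.8° when tight at the start.
- **Cassettes and blank:** both cassettes lie inside their bay ribs, and the blank stands in the tray.
- **Housing, beaker and jar:** they look unmoved.

**What disagreed**
- **Bar start angle:** the bar stood about 1° short of its closed stop at the start; it is now at the stop.
- **Blank:** it met the tray floor about 4 mm earlier than I expected, so it probably slipped a little in the grip. It still stood flat when released.
- **Swing force:** while swinging out, the bar pulled sideways on the gripper with up to about 26 N before I corrected the path.

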